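# Unlatch the sample chest and store the next canister

## Task

Open the grey sample chest first: hook a finger under the recessed steel paddle in the front of its lid and pull it up to trip the latch while raising the lid, then push the lid up until it stands open about upright. After that take the front canister from the sloped lane, so that the ones behind roll forward to the stop, and lay it, without dropping it, in the empty cradle inside the chest, lying along the ribs. Leave the other things on the bench where they stand.

Things in the scene. Friction and masses are not known exactly. Their poses are not given: they have to be found in the camera images.
- paddle_lip (a point): Middle of the lower edge of the paddle's free lip. The paddle is a bare steel plate 45 mm long, 85 wide, 5 thick, lying level 2 mm below the lid's top in a pocket at the middle of the lid's front, hinged along its far edge 45 mm behind the lip. Axes at rest: x from the lip towards its hinge (away from the chest's front), y along the lip, z up.
- lid_pocket (a point): Middle of the flat pocket floor in front of the lip: 28 mm below the lip, midway between lip and lid front, 15 mm from each. The pocket is 120 mm wide, open above and to the front and runs on under the paddle, so a finger leaning back can go under the lip. Moves with the lid; axes as paddle_lip.
- paddle (a joint): Paddle angle in the lid, rad: 0 lying flush, growing as the lip is pulled up, stop at 0.75. A spring draws it back (1.7 N at the lip at rest, 6.5 N at the stop). It withdraws the latch bolt, which is free of its strike beyond 0.35; let go with the lid shut it latches again.
- lid (a joint): Lid angle, rad: 0 shut, growing as the front rises, stop at 1.75. The hinge runs along the chest's back rim and is stiff: the lid stays wherever it is left (raising it at its front edge takes about 7 to 10 N). While latched its front lifts no more than 2 mm.
- chest_hinge (a point): Middle of the lid's hinge line on the chest's back rim, 100 mm above the bench. Fixed; x level from the chest's front (paddle side, facing the robot's right) to its back, y along the hinge, z up. The grey chest is 180 mm front to back, 280 wide, 100 high to the rim, walls 5; the lid lies on the rim, 40 mm thick. A latch bolt hangs 20 mm below the lid within 15 mm of the middle of its front.
- lid_edge (a point): Middle of the lid's lower front edge, 180 mm from the hinge; moves with the lid. Axes as chest_hinge when shut. The edge is 280 mm long.
- chest_cradle (a point): Centre of a canister lying in the empty cradle in the chest, 20 mm above the inner floor. The cradle is two ribs along y, 6 mm high, 60 long, 31 apart. Axes as chest_hinge. The rim is 35 mm above this point, the end wall 75 mm to the side (+y), the front wall 70 mm in front (-x); a stored canister lies 60 mm behind (+x), its top 20 mm above this point.
- can0_center (a point): Centre of the front canister in the sloped lane: a metal cylinder 40 mm in diameter and 50 mm long, 60 to 130 g, with a black cap on one end, lying with its axis (y) across the lane. It turns as it rolls, so its x and z axes may point anywhere.
- can0: The same front canister; its origin is its centre.
- rack_place0 (a point): Centre of the lane's front place, against the 13 mm high stop. x level up the lane, y across, z up. The lane rises 0.25 rad along +x; the canisters touch one another. It is 36 mm wide, narrower than a canister is long; beside the front place nothing stands, the 16 mm guides begin 35 mm behind it. The rack's foot is 10 mm high.
- rack_place1 (a point): Centre of the second place in the lane.
- rack_place2 (a point): Centre of the third place in the lane.
- can1_center (a point): Centre of canister 2, counted from the front of the lane; same kind as the front one.
- can2_center (a point): Centre of canister 3, counted from the front of the lane; same kind as the front one.
- can3_center (a point): Centre of canister 4, counted from the front of the lane; same kind as the front one.
- vial: Small glass vial, 28 mm in diameter, 60 mm high, between chest and rack; origin under it. Bystander.
- eraser: Felt board eraser, 45 x 100 x 25 mm, on the robot's side of the chest and rack; origin under it. Bystander.
- beaker: Glass beaker, 68 mm in diameter, 85 mm high, right of the rack; origin under it. Bystander.
- dish: White weighing dish, 90 x 120 x 20 mm, left of the chest; origin under it. Bystander.
- chest: The whole chest with its lid; its origin is on the bench under the middle of the chest, axes as chest_hinge.
Mind the look-alikes: they are no part of the job. What is shaped like the can0 but pink or red is not meant.

How it is judged:
On the way, in this order (a step that is already met when the one before it is completed fails the run):
1. the paddle is pulled up far enough to free the latch (beyond 0.35 rad) (value of joint paddle above 0.35 rad), for 0.05 s.
2. the lid comes up with the paddle held (lid beyond 0.1 rad) (value of joint lid above 0.1 rad and value of joint paddle above 0.2 rad), for 0.05 s.
3. the lid is raised beyond 1.2 rad (value of joint lid above 1.2 rad), for 0.2 s.
4. the front canister is out of the lane (distance between can0_center and rack_place0 above 0.06 m), for 0.2 s.
At the end, for the whole second after the job is handed in: The lid stands open by itself beyond 1.2 rad; the canister that was in front rests in the empty cradle (centre within 12 mm sideways, not more than 4 mm high, axis within 10 degrees of the ribs); the other three canisters have each rolled one place forward (centres within 8 mm) (value of joint lid above 1.2 rad and velocity of joint lid below 0.05 rad/s and horizontal distance between can0_center and chest_cradle below 0.012 m and z of can0_center in the frame of chest_cradle below 0.004 m and angle between the y axis of can0_center and the y axis of chest_cradle, either way round below 0.17 rad and linear speed of can0 below 0.02 m/s and distance between can1_center and rack_place0 below 0.008 m and distance between can2_center and rack_place1 below 0.008 m and distance between can3_center and rack_place2 below 0.008 m); the robot touches nothing.
It fails at once if a bystander on the bench is moved by more than 30 mm (distance of any of vial, eraser, beaker, dish from where it was at the start of the episode above 0.03 m).
It fails at once if the front canister is dropped: let go and falling faster than 0.5 m/s, a fall of about 13 mm (linear speed of can0 above 0.5 m/s and contact force between the fingers and can0 below 0.1 N).
It also fails if it takes over 72 s, if anything falls off the work surface, if the arm or the gripper's body presses on something with over 40 N, if the wrist force passes 120 N, or if a joint passes its speed limit or range.

## Robot

A 7-joint arm with a two-finger parallel gripper is mounted at the origin on the work surface. World frame = base frame: x ahead of the robot, y to its left, z up, the work surface at z = 0. Lengths are in m, angles in rad, forces in N, time in s.
With the tool pointing down it reaches from about 0.4 to 0.875 m from the base axis. Payload 19.3 kg.
Tool frame: the origin (TCP) lies midway between the tips of the shut fingers; the grasp point (between the pads) lies bot.grip_point_offset behind it (bot.grip_point_offset is the distance from the TCP to the grasp point, in m); z points along the fingers, y is the direction in which the jaws open and shut (so a half turn about z gives the same grasp; the last joint's range is limited). The gripper opens to 85 mm and grips with 20 to 120 N. Pads are 22 mm wide; open, the fingers measure 114 mm over their backs; the gripper's body (76 mm by 85 mm) begins 54 mm behind the grasp point. The pads swing forward as they close: fully open they stand 13 mm farther back than shut.
Start: joints at [1.225, 0.521, -0.036, 1.599, 0.021, 1.021, -0.113], TCP at [0.17, -0.601, 0.231] pointing down, gripper open.
Joint ranges: [-2.91, 2.91], [-0.3, 2.13], [-1.5, 1.42], [0.17, 2.43], [-1.26, 4.41], [0.16, 1.93], [-2.52, 2.52]. Speed limits (rad/s): [1.89, 1.89, 2.39, 2.39, 3.01, 3.01, 3.01].

## Interface

Orientations are given as [roll, pitch, yaw] about the fixed x, y, z axes, in that order (R = Rz(yaw) Ry(pitch) Rx(roll)).
In Python, from workcell import bot gives the robot as it stands.
- The arm moves only by the tool servo_tool, never from a script. Its argument "rows" is a list that holds one entry, the list of rows, each a list of 6 numbers: the shift along the tool's x, y, z in cm, then the turn, a rotation vector about the tool's x, y, z in degrees. A call has 1 to 5 rows; each row shifts and turns the commanded pose from where the row before left it, along the tool's axes as they then stand; what a row does not reach is not made up. A row lasts 1/8 s, in which the tool goes at most 62.5 mm and 10.7 degrees, less where a joint would pass 70% of its speed; a pose out of reach is approached as far as the arm can. A call is refused whole if a number of a shift passes 6.25 or a number of a turn 10.7, either way. A call with a gripper value outside its range is refused whole. "grip" is the opening, from -1 (shut) to 1 (fully open), so that 0 is half open, set as the call begins (left out, the last holds). The fingers move at their own pace and stop on an object; "squeeze" is the grip in N (left out, the last holds). Time passes only in rows, so rows that do not move let the fingers close. It gives the time, the measured TCP pose, the force and the opening at its end, in the units of the state.
- bot.observe(): the state, without advancing time (a new reading comes with each control period).
- bot.grab_frame(name): name is "side" or "top" or "wrist"; returns a dict with "image" (480x640x3 uint8, red, green, blue), "K" (3x3 intrinsics, pixels), "R" (3x3) and "t" (3): a world point X has camera coordinates R X + t; the wrist camera has in their place "mount" (4x4, takes a point from camera to tool coordinates, whose origin is the TCP and whose axes are the flange's). Camera axes: x right, y down, z forward; pixel columns grow to the right and rows downward; lengths in m; the calibration is good to about 2 mm. A picture is of the moment at which its call begins: read the wrist's pose just before it. There is no depth.
- bot.job_done(): hands the job in, once; it reports no verdict.
The state is a dict: "clock": time; "qpos": joint angles; "qd": joint speeds; "joint_efforts": joint torques, N m; "position": TCP position; "tool_rot": TCP orientation; "force": force on the tool from outside, world axes, zero at the start; "moment": the same for the moment, N m; "grip_width": finger opening in m.
Only numpy, scipy, OpenCV 4.12 (cv2) and the standard library are available. Lean on these libraries where they do the work, as an engineer would, in place of code of your own. Each camera call takes 0.05 s, during which the arm holds its last target.

## Working session

There is one attempt and no reset: what is moved stays moved. The work goes in short steps, Python scripts to look and compute and a tool call to move; the robot and the scene stay as the last step left them, time stands still between calls to the robot, and variables do not carry over. Pictures are saved under pics/ and viewed, and the job is handed in when it is done.

Besides the shell and the picture viewer there is one more tool, called after "Call:" as name(argument=value, ...) on one line, values as JSON. servo_tool: Moves the arm, as the interface text tells. Its arguments: {"type":"object","properties":{"rows":{"type":"array"},"grip":{"type":"number"},"squeeze":{"type":"number"}},"required":["rows"]}

```bash
mkdir -p pics; ls
python3 - <<'E'
from workcell import bot
import cv2
print(bot.observe(), bot.grip_point_offset)
for n in ["side","top","wrist"]:
    f=bot.grab_frame(n); cv2.imwrite(f"pics/{n}0.png",f["image"][:,:,::-1])
    print(n,{k:v.tolist() for k,v in f.items() if k!="image"})
E
```

```text
pics
{'clock': 0.0, 'qpos': array([ 1.22482497,  0.52196256, -0.03632233,  1.60002465,  0.02118686,
        1.02112214, -0.11281655]), 'qd': array([ 0.00108188,  0.00018797,  0.00161949,  0.00015583, -0.00145122,
        0.00146691,  0.00073456]), 'joint_efforts': array([-1.62222937e-04, -9.27125287e+01,  1.97964147e+00, -3.69936812e+01,
        1.78117049e-02,  8.09679885e-03, -3.70414909e-05]), 'position': array([ 0.17004815, -0.60105554,  0.23075189]), 'tool_rot': array([-3.14046291e+00,  7.39977402e-05,  2.75733918e-01]), 'force': array([-0.07445948, -0.08435446, -0.82924746]), 'moment': array([ 0.00577115, -0.00490848,  0.03331193]), 'grip_width': 0.08578595446970912} 0.0187
side {'K': [[555.2345057478052, 0.0, 315.66641206630817], [0.0, 555.2345057478052, 244.07097604937766], [0.0, 0.0, 1.0]], 'R': [[0.9864837996940049, -0.16346641336716367, 0.011333342055798772], [-0.11396796445267135, -0.7341767408729202, -0.6693248958762342], [0.11773281623996266, 0.6589865285892367, -0.7428833953711138]], 't': [-0.5079338664245154, 0.1677194734252769, 1.2764815743575226]}
top {'K': [[493.68640356126633, 0.0, 317.10084767083515], [0.0, 493.68640356126633, 241.3749740959992], [0.0, 0.0, 1.0]], 'R': [[0.017755076412964376, -0.9998074754901762, 0.008352796868739194], [-0.9968319453879303, -0.018348792744283783, -0.07739117817259591], [0.07752954221253314, -0.006952248469951671, -0.9969658150235281]], 't': [0.013005785763936762, 0.5098909283657216, 1.3754722067821885]}
wrist {'K': [[410.5781737394328, 0.0, 318.69043180452445], [0.0, 410.5781737394328, 246.60737391334874], [0.0, 0.0, 1.0]], 'mount': [[-0.0001359560842700402, -0.9549726898492008, -0.29669368574023064, 0.07599882531780006], [0.9999998044927478, -0.0003109221172188484, 0.0005425328568173958, 0.00037959706575119156], [-0.000610352690542318, -0.2966935539738209, 0.9549725454168692, -0.1431469782002324], [0.0, 0.0, 0.0, 1.0]]}
```

View pics/side0.png

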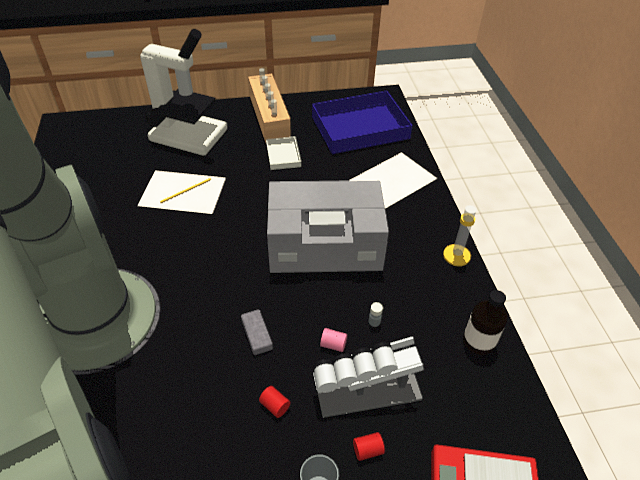

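View pics/top0.png

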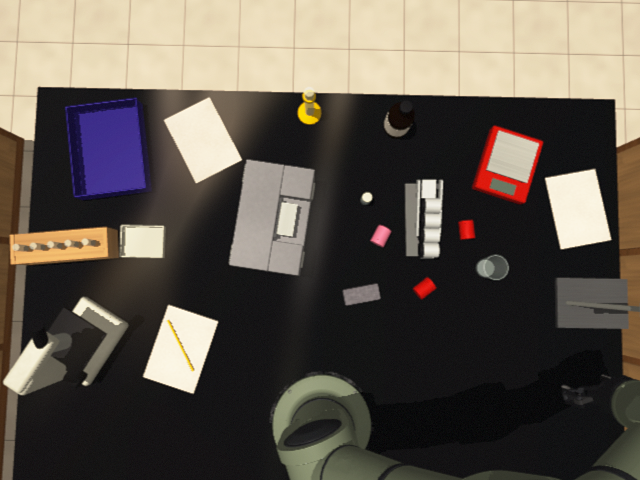

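View pics/wrist0.png

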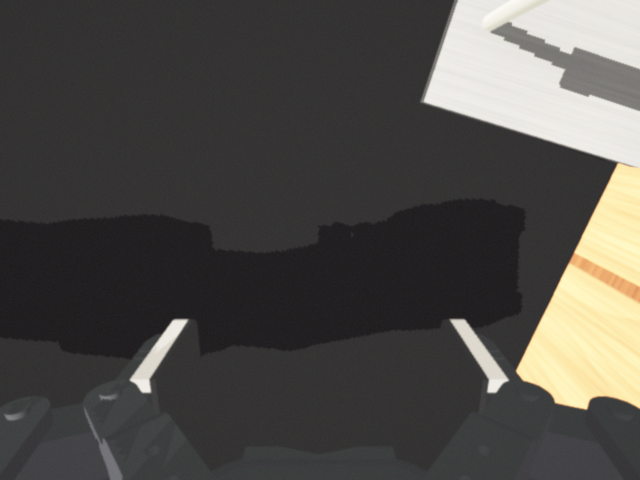

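Run:
```python
import cv2
s=cv2.imread("pics/side0.png"); t=cv2.imread("pics/top0.png")
def crop(im,x,y,w,h,k,n): cv2.imwrite(n,cv2.resize(im[y:y+h,x:x+w],None,fx=k,fy=k,interpolation=cv2.INTER_CUBIC))
crop(s,255,170,145,115,5,"pics/c_side_chest.png")
crop(t,220,150,110,135,4,"pics/c_top_chest.png")
crop(s,300,330,135,90,5,"pics/c_side_rack.png")
crop(t,395,170,60,100,6,"pics/c_top_rack.png")
```

```text
(no output)
```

View pics/c_side_chest.png

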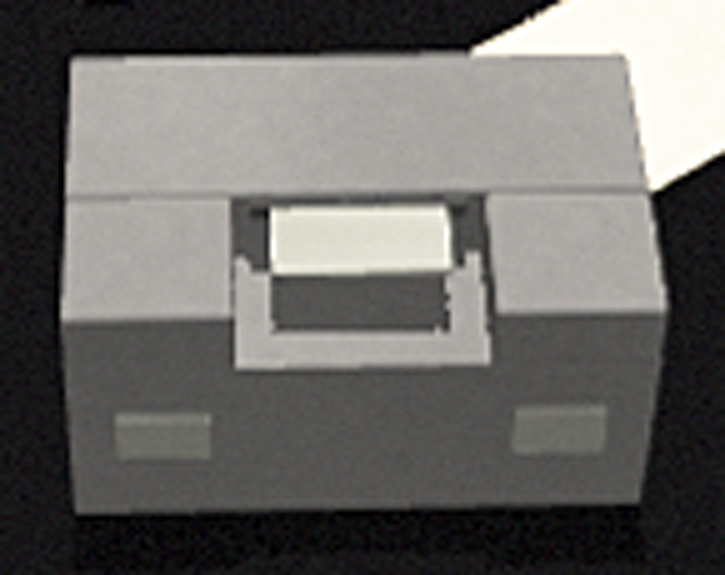

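View pics/c_top_chest.png

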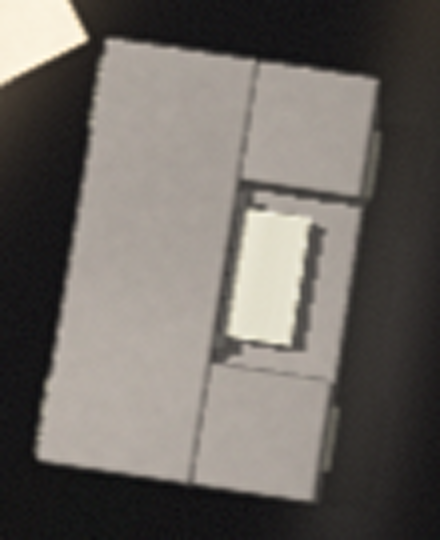

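View pics/c_side_rack.png

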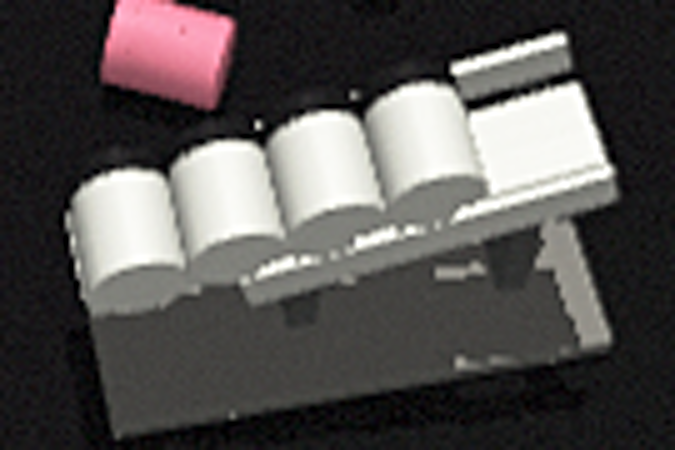

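View pics/c_top_rack.png

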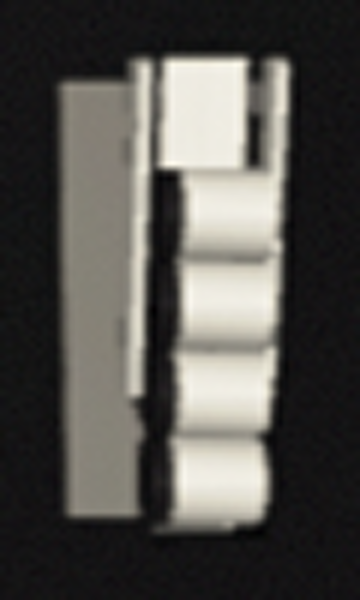

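```bash
cat > h.py <<'E'
import numpy as np, json
from scipy.spatial.transform import Rotation as Ro
from scipy.optimize import least_squares
C={"side":(np.array([[555.2345,0,315.6664],[0,555.2345,244.071],[0,0,1]]),np.array([[0.9864837996940049, -0.16346641336716367, 0.011333342055798772], [-0.11396796445267135, -0.7341767408729202, -0.6693248958762342], [0.11773281623996266, 0.6589865285892367, -0.7428833953711138]]),np.array([-0.5079338664245154, 0.1677194734252769, 1.2764815743575226])),
"top":(np.array([[493.6864,0,317.10085],[0,493.6864,241.37497],[0,0,1]]),np.array([[0.017755076412964376, -0.9998074754901762, 0.008352796868739194], [-0.9968319453879303, -0.018348792744283783, -0.07739117817259591], [0.07752954221253314, -0.006952248469951671, -0.9969658150235281]]),np.array([0.013005785763936762, 0.5098909283657216, 1.3754722067821885]))}
def proj(c,X):
    K,R,t=C[c]; p=(K@(R@np.atleast_2d(X).T+t[:,None])).T; return p[:,:2]/p[:,2:]
KW=np.array([[410.57817,0,318.69043],[0,410.57817,246.60737],[0,0,1]])
MW=np.array([[-0.0001359560842700402, -0.9549726898492008, -0.29669368574023064, 0.07599882531780006], [0.9999998044927478, -0.0003109221172188484, 0.0005425328568173958, 0.00037959706575119156], [-0.000610352690542318, -0.2966935539738209, 0.9549725454168692, -0.1431469782002324], [0,0,0,1]])
def wcam(pos,rpy):
    "world->cam R,t"
    T=np.eye(4);T[:3,:3]=Ro.from_euler('xyz',rpy).as_matrix();T[:3,3]=pos
    Ti=np.linalg.inv(T@MW); return Ti[:3,:3],Ti[:3,3]
def addw(name,pos,rpy):
    R,t=wcam(pos,rpy); C[name]=(KW,R,t)
def rayz(c,uv,z):
    K,R,t=C[c]; d=R.T@np.linalg.inv(K)@np.array([uv[0],uv[1],1.]); o=-R.T@t
    return o+d*(z-o[2])/d[2]
def pl(x,y,yaw,P):
    P=np.atleast_2d(P).astype(float); c,s=np.cos(yaw),np.sin(yaw)
    return np.c_[x+c*P[:,0]-s*P[:,1],y+s*P[:,0]+c*P[:,1],P[:,2]]
E
python3 - <<'E'
from h import *
def un(o,k,L): return [((a+.5)/k-.5+o[0],(b+.5)/k-.5+o[1]) for a,b in L]
S=un((255,170),5,[(71,57),(627,55),(62,321),(667,313),(76,514),(640,502),(271,272),(449,268)])
# chest frame pts: left in side = +y
PS=np.array([[.09,.14,.14],[.09,-.14,.14],[-.09,.14,.14],[-.09,-.14,.14],[-.09,.14,0],[-.09,-.14,0],[-.06,.0425,.138],[-.06,-.0425,.138]])
T=un((220,150),4,[(106,38),(379,78),(317,501),(38,460),(315,217),(293,348)])
PT=np.array([[.09,-.14,.14],[-.09,-.14,.14],[-.09,.14,.14],[.09,.14,.14],[-.06,-.0425,.138],[-.06,.0425,.138]])
f=lambda p: np.r_[(proj("side",pl(*p,PS))-S).ravel(),(proj("top",pl(*p,PT))-T).ravel()]
r=least_squares(f,[.55,.1,1.5]); print(r.x, np.round(r.fun.reshape(-1,2),1))
E
```

```text
[0.56189142 0.14009642 1.43907821] [[-0.3  0.1]
 [ 0.1 -1. ]
 [-0.4 -0.1]
 [ 0.8 -0.5]
 [-0.1  0. ]
 [ 0.   0.4]
 [ 0.2  0.2]
 [ 1.1  0.4]
 [ 0.5 -0.1]
 [ 0.4  0.2]
 [-0.4  0.7]
 [ 0.1  0.5]
 [-0.6  0.4]
 [-0.1 -0.1]]
```

```bash
cat >> h.py <<'E'
CH=(0.56189,0.14010,1.43908)
def chw(P): return pl(*CH,P)[0]
def chR(lean,yaw=CH[2],flip=0):
    "tool x toward chest x, leaning by deg toward +x chest; tool z=(sin,0,-cos)"
    th=np.radians(lean); M=np.array([[np.cos(th),0,np.sin(th)],[0,-1,0],[np.sin(th),0,-np.cos(th)]])
    return Ro.from_euler('z',yaw)*Ro.from_matrix(M)
def plan(tpos,tR,pos=None,rpy=None,n=None,maxstep=.055,maxdeg=9.5,show=10,slow=None):
    if pos is None:
        from workcell import bot
        s=bot.observe(); pos,rpy=s["position"],s["tool_rot"]
        print("now",np.round(pos,4),np.round(rpy,3),"F",np.round(s["force"],1),"t",round(s["clock"],2),"w",round(s["grip_width"],4),"q",np.round(s["qpos"],2))
    R0=Ro.from_euler('xyz',rpy) if not isinstance(rpy,Ro) else rpy
    rv=(R0.inv()*tR).as_rotvec(); d=np.asarray(tpos)-pos
    if slow: maxstep=slow
    n=n or max(1,int(np.ceil(max(np.linalg.norm(d)/maxstep,np.degrees(np.linalg.norm(rv))/maxdeg))))
    rows=[]
    for k in range(n):
        Rk=R0*Ro.from_rotvec(rv*k/n)
        sh=Rk.inv().apply(d/n)*100; tu=np.degrees(rv/n)
        rows.append([round(float(v),2) for v in sh]+[round(float(v),1) for v in tu])
    print("n",n)
    for i in range(0,min(n,show),5): print(json.dumps(rows[i:i+5]))
E
python3 - <<'E'
from h import *
p=[.50,-.08,.30]
plan(p,chR(0))
print(chw([-.0585,0,.1165]),chw([-.128,0,.156]))
from workcell import bot
print([a for a in dir(bot) if a[0]!='_'])
E
```

```text
now [ 0.1701 -0.6011  0.2309] [-3.141  0.     0.276] F [-0.4  0.2 -0. ] t 0.15 w 0.0857 q [ 1.22  0.52 -0.04  1.6   0.02  1.02 -0.11]
n 12
[[3.83, -3.43, -0.57, -0.0, -0.0, -5.6], [4.14, -3.04, -0.57, -0.0, -0.0, -5.6], [4.42, -2.63, -0.57, -0.0, -0.0, -5.6], [4.65, -2.19, -0.57, -0.0, -0.0, -5.6], [4.84, -1.73, -0.57, -0.0, -0.0, -5.6]]
[[4.99, -1.25, -0.57, -0.0, -0.0, -5.6], [5.08, -0.76, -0.58, -0.0, -0.0, -5.6], [5.13, -0.27, -0.58, -0.0, -0.0, -5.6], [5.13, 0.23, -0.58, -0.0, -0.0, -5.6], [5.09, 0.73, -0.58, -0.0, -0.0, -5.6]]
[0.55420686 0.08210673 0.1165    ] [0.54507902 0.01320874 0.156     ]
['IKError', 'grab_frame', 'grip_point_offset', 'job_done', 'observe']
```

Call:
servo_tool(rows=[[[3.8,-3.4,-0.8,0,0,-5.6],[4.1,-3.0,-0.8,0,0,-5.6],[4.4,-2.6,-0.6,0,0,-5.6],[4.6,-2.2,-0.6,0,0,-5.6],[4.8,-1.7,-0.6,0,0,-5.6]]], grip=-1, squeeze=60)

```text
clock: 0.78
position: [0.3069, -0.3844, 0.2655]
tool_rot: [3.141, 0.0, 0.768]
force: [2.0, -1.3, -0.3]
grip_width: 0.0001
```

Call:
servo_tool(rows=[[[5.0,-1.2,-0.6,0,0,-5.6],[5.1,-0.8,-0.6,0,0,-5.6],[5.1,-0.3,-0.6,0,0,-5.6],[5.1,0.2,-0.6,0,0,-5.6],[5.1,0.7,-0.6,0,0,-5.6]]])

```text
clock: 1.4
position: [0.4422, -0.1665, 0.2956]
tool_rot: [3.141, 0.0, 1.256]
force: [0.3, -0.2, 0.5]
grip_width: -0.0002
```

Run:
```python
from h import *
from workcell import bot
import cv2
s=bot.observe()
f=bot.grab_frame("wrist"); cv2.imwrite("pics/w1.png",f["image"][:,:,::-1])
print(s["position"].tolist(),s["tool_rot"].tolist())
plan([.50,-.08,.30],chR(0))
plan([.53,-.08,.25],chR(60))
```

```text
[0.44224518642478017, -0.1664909728492164, 0.29555981649172874] [3.1414382150398588, 0.0001743278736339171, 1.256194413919978]
now [ 0.4455 -0.1606  0.2965] [ 3.140e+00 -3.000e-03  1.268e+00] F [ 2.5 10.9 -0.1] t 1.45 w 0.0001 q [ 0.62  0.23 -0.47  1.88  0.12  1.05 -0.2 ]
n 2
[[4.66, 1.4, -0.16, 0.1, -0.1, -4.9], [4.52, 1.79, -0.17, 0.1, -0.1, -4.9]]
now [ 0.4455 -0.1606  0.2965] [ 3.140e+00 -3.000e-03  1.268e+00] F [ 2.5 10.9 -0.1] t 1.45 w 0.0001 q [ 0.62  0.23 -0.47  1.88  0.12  1.05 -0.2 ]
n 7
[[1.46, 0.81, 0.67, 0.8, 8.5, -1.3], [1.32, 0.85, 0.87, 0.8, 8.5, -1.3], [1.16, 0.89, 1.04, 0.8, 8.5, -1.3], [0.98, 0.93, 1.19, 0.8, 8.5, -1.3], [0.77, 0.96, 1.31, 0.8, 8.5, -1.3]]
[[0.55, 0.99, 1.39, 0.8, 8.5, -1.3], [0.31, 1.02, 1.44, 0.8, 8.5, -1.3]]
```

View pics/w1.png

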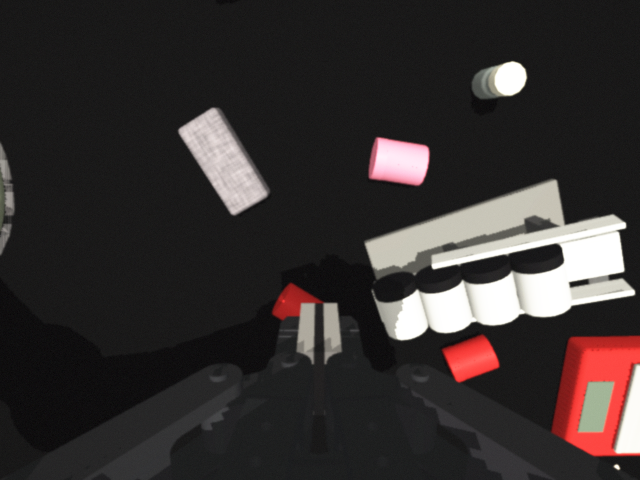

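Call:
servo_tool(rows=[[[1.5,0.8,0.7,0.8,8.5,-1.3],[1.3,0.8,0.9,0.8,8.5,-1.3],[1.2,0.9,1.0,0.8,8.5,-1.3],[1.0,0.9,1.2,0.8,8.5,-1.3],[0.8,1.0,1.3,0.8,8.5,-1.3]]])

```text
clock: 2.08
position: [0.503, -0.1104, 0.2618]
tool_rot: [-3.111, -0.749, 1.36]
force: [-0.8, -0.1, 0.1]
grip_width: 0.0001
```

Call:
servo_tool(rows=[[[0.5,1.0,1.4,0.8,8.5,-1.3],[0.3,1.0,1.4,0.8,8.5,-1.3],[0,0,0,0,0,0],[0,0,0,0,0,0]]])

```text
clock: 2.58
position: [0.5265, -0.0881, 0.2485]
tool_rot: [-3.131, -1.039, 1.423]
force: [0.4, -0.1, 0.5]
grip_width: 0.0
```

Run:
```python
from h import *
from workcell import bot
import cv2
s=bot.observe()
f=bot.grab_frame("wrist"); cv2.imwrite("pics/w2.png",f["image"][:,:,::-1])
print(s["position"].tolist(),s["tool_rot"].tolist())
addw("w",s["position"],s["tool_rot"])
print(proj("w",pl(*CH,[[-.06,.0425,.138],[-.06,-.0425,.138],[-.015,.0425,.138],[-.015,-.0425,.138],[-.09,.14,.14],[-.09,-.14,.14],[-.09,.06,.105],[-.09,-.06,.105]])).round(1))
plan(chw([-.128,0,.156]),chR(60))
```

```text
[0.5265038872929859, -0.08812849241844928, 0.2485275342841428] [-3.131499097481392, -1.0387719228079573, 1.4226721652780223]
[[274.  221.6]
 [372.  220.7]
 [277.1 188.1]
 [367.5 187.3]
 [151.6 246.7]
 [495.4 243.5]
 [255.1 272.7]
 [391.8 271.4]]
now [ 0.5266 -0.0881  0.249 ] [-3.133 -1.038  1.425] F [ 0.6  0.  -0.2] t 2.62 w 0.0001 q [ 1.01  0.77 -0.7   1.72 -0.57  1.18  0.58]
n 3
[[-0.93, 0.15, 4.53, 0.1, 0.2, -0.1], [-0.94, 0.16, 4.53, 0.1, 0.2, -0.1], [-0.96, 0.16, 4.52, 0.1, 0.2, -0.1]]
```

View pics/w2.png

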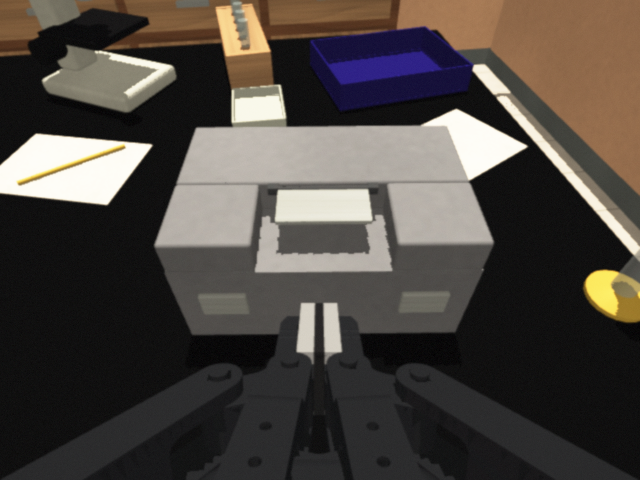

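Call:
servo_tool(rows=[[[-0.9,0.1,4.5,0,0.2,0],[-0.9,0.2,4.5,0,0.2,0],[-1.0,0.2,4.5,0,0.2,0],[0,0,0,0,0,0]]])

```text
clock: 3.12
position: [0.5445, 0.0155, 0.1561]
tool_rot: [-3.13, -1.051, 1.426]
force: [0.1, 0.0, 0.0]
grip_width: -0.0001
```

```bash
cat > st.py <<'E'
from h import *
from workcell import bot
import cv2,sys
s=bot.observe()
def chl(p): 
    d=np.asarray(p)-[CH[0],CH[1],0]; return Ro.from_euler('z',-CH[2]).apply(d)
print("chest-frame tcp mm",np.round(chl(s["position"])*1000,1))
if len(sys.argv)>1:
    for n in sys.argv[2:]:
        s=bot.observe()
        f=bot.grab_frame(n); im=f["image"][:,:,::-1]; cv2.imwrite(f"pics/{n}_{sys.argv[1]}.png",im)
        if n=="wrist": print("W",s["position"].tolist(),s["tool_rot"].tolist())
E
python3 st.py a wrist side
python3 - <<'E'
from h import *
plan(chw([-.0585,0,.1165]),chR(60),slow=.02)
import cv2
s=cv2.imread("pics/side_a.png"); cv2.imwrite("pics/side_ac.png",cv2.resize(s[120:300,240:420],None,fx=3,fy=3,interpolation=cv2.INTER_CUBIC))
E
```

```text
chest-frame tcp mm [-125.8    0.9  156.1]
W [0.5445011783766254, 0.015477814500006116, 0.15609479897778428] [-3.1301774929183517, -1.0509434934260313, 1.4255035953384083]
now [0.5456 0.0127 0.1571] [-3.134 -1.05   1.426] F [-0.1 -0.8  0.4] t 3.23 w 0.0003 q [ 0.89  0.91 -0.73  1.84 -0.63  0.88  0.66]
n 5
[[-0.01, -0.02, 1.62, 0.0, -0.0, -0.1], [-0.01, -0.02, 1.62, 0.0, -0.0, -0.1], [-0.01, -0.02, 1.62, 0.0, -0.0, -0.1], [-0.01, -0.01, 1.62, 0.0, -0.0, -0.1], [-0.0, -0.01, 1.62, 0.0, -0.0, -0.1]]
```

View pics/wrist_a.png

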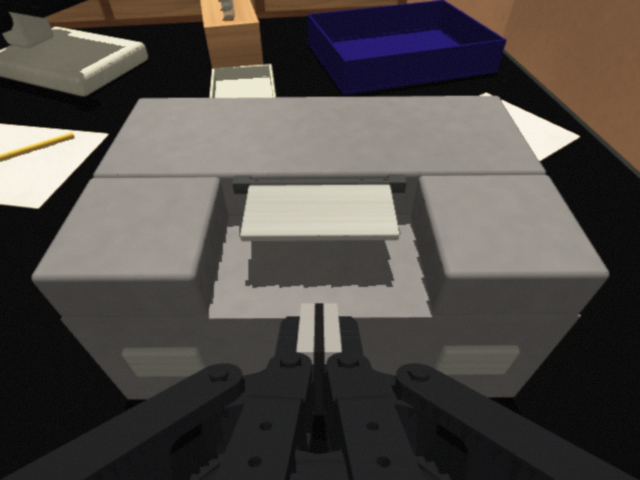

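View pics/side_ac.png

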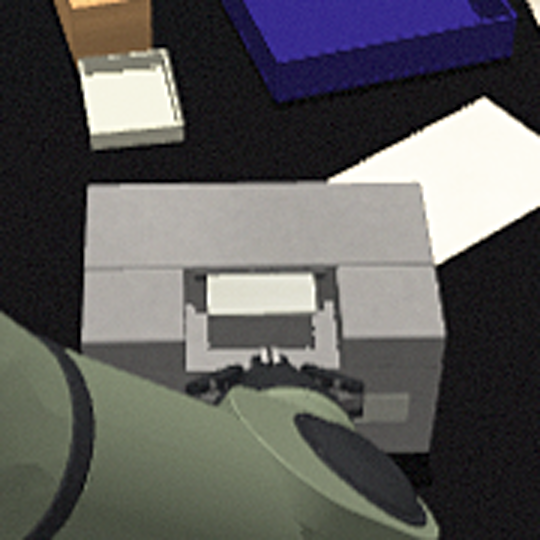

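Call:
servo_tool(rows=[[[0,0,1.6,0,0,0],[0,0,1.6,0,0,0],[0,0,1.6,0,0,0],[0,0,1.6,0,0,0],[0,0,0,0,0,0]]])

```text
clock: 3.85
position: [0.5524, 0.0695, 0.1239]
tool_rot: [-3.128, -1.053, 1.422]
force: [-0.8, -0.8, -0.3]
grip_width: -0.0001
```

```bash
python3 st.py b wrist
python3 - <<'E'
from h import *
plan(chw([-.0585,0,.1165]),chR(60),slow=.02)
E
```

```text
chest-frame tcp mm [-7.120e+01  1.000e-01  1.239e+02]
W [0.5524311275127607, 0.06949042519196165, 0.12390807415948409] [-3.128441485620487, -1.0533680285613989, 1.4215774083909998]
now [0.5527 0.0686 0.1241] [-3.129 -1.053  1.421] F [-0.6 -0.7 -0.2] t 3.9 w 0.0004 q [ 0.82  0.97 -0.77  1.88 -0.67  0.74  0.69]
n 1
[[0.02, -0.03, 1.56, 0.2, -0.3, -0.5]]
```

View pics/wrist_b.png

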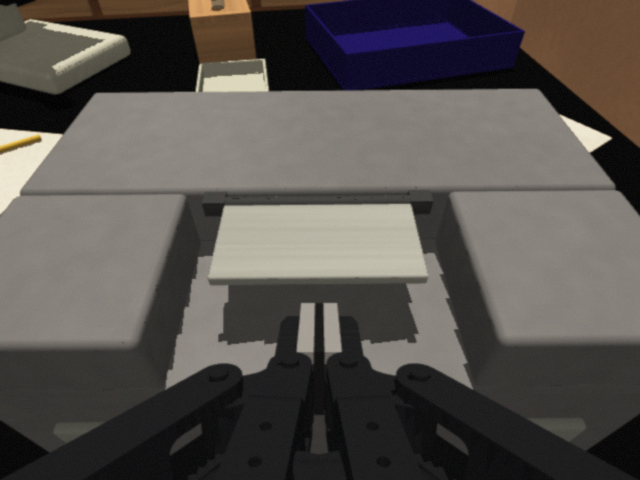

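Call:
servo_tool(rows=[[[-0.1,0,0.8,0,0,0],[-0.1,0,0.8,0,0,0],[0,0,0,0,0,0]]])

```text
clock: 4.28
position: [0.5544, 0.0814, 0.1144]
tool_rot: [-3.129, -1.053, 1.421]
force: [0.2, 0.2, -0.2]
grip_width: -0.0002
```

```bash
python3 st.py c wrist
python3 - <<'E'
from h import *
plan(chw([-.055,0,.1185]),chR(60),slow=.02)
E
```

```text
chest-frame tcp mm [-59.2  -0.3 114.4]
W [0.5544083592638698, 0.08139089000042103, 0.11438733890668984] [-3.129476935007355, -1.0527294914723075, 1.4213489820809557]
now [0.5545 0.081  0.1145] [-3.13  -1.053  1.421] F [ 0.5 -0.9 -0.6] t 4.33 w -0.0001 q [ 0.8   0.99 -0.77  1.89 -0.68  0.71  0.7 ]
n 1
[[0.57, -0.05, 0.2, 0.2, -0.3, -0.5]]
```

View pics/wrist_c.png

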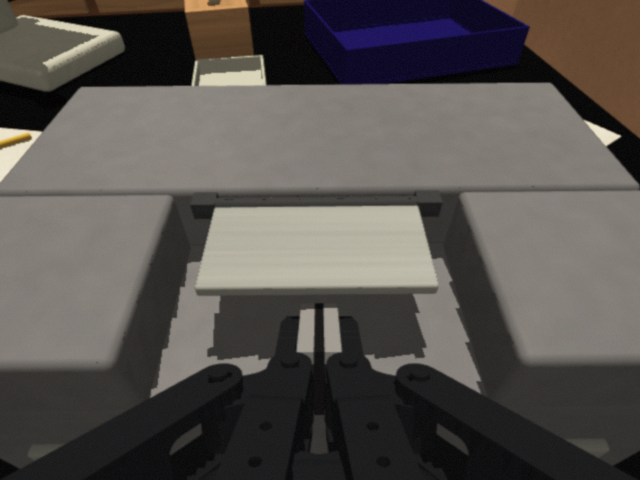

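Run:
```python
from h import *
Mi=np.linalg.inv(MW)
for p in [(.011,0,0),(0,0,0),(-.011,0,0),(.011,0,-.02),(.011,.007,0),(.011,0,-.01),(.011,0,-.0187)]:
    c=Mi[:3,:3]@np.array(p)+Mi[:3,3]; u=KW@c; print(p,(u/u[2])[:2].round(1))
```

```text
(0.011, 0, 0) [317.5 298.2]
(0, 0, 0) [317.5 324.2]
(-0.011, 0, 0) [317.5 349.2]
(0.011, 0, -0.02) [317.4 323.2]
(0.011, 0.007, 0) [335.9 298.2]
(0.011, 0, -0.01) [317.4 309.9]
(0.011, 0, -0.0187) [317.4 321.4]
```

Call:
servo_tool(rows=[[[0.2,0,0.4,0,0,0],[0.2,0,0.4,0,0,0],[0,0,0,0,0,0]]])

```text
clock: 4.7
position: [0.5558, 0.0901, 0.1143]
tool_rot: [-3.131, -1.052, 1.422]
force: [-0.2, -0.4, 0.3]
grip_width: 0.0002
```

```bash
python3 st.py d wrist
```

```text
chest-frame tcp mm [-50.3  -0.5 114.3]
W [0.5557862695382896, 0.09013449420177422, 0.11426629374564626] [-3.13065009311356, -1.0524792894647348, 1.422350703709585]
```

View pics/wrist_d.png

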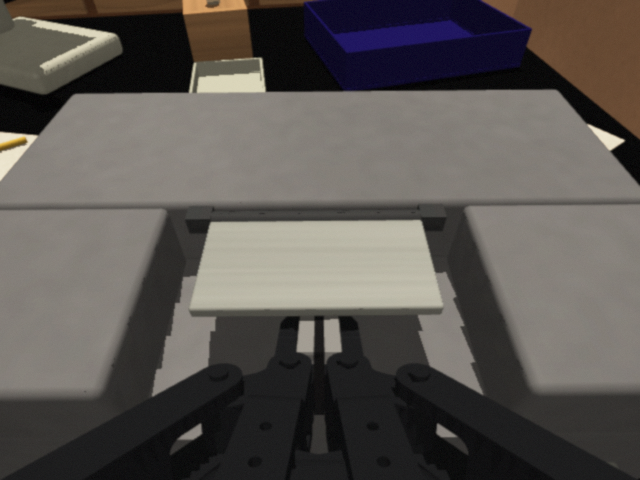

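Call:
servo_tool(rows=[[[0.55,0,-0.15,0,0,0],[0.55,0,-0.15,0,0,0],[0.55,0,-0.15,0,0,0],[0.55,0,-0.15,0,0,0],[0,0,0,0,0,0]]])

```text
clock: 5.38
position: [0.5568, 0.0951, 0.1364]
tool_rot: [-3.132, -1.052, 1.422]
force: [-1.0, -4.4, -4.2]
grip_width: 0.0001
```

```bash
python3 st.py e wrist
```

```text
chest-frame tcp mm [-45.3  -0.9 136.4]
W [0.5568400425001845, 0.09505335583088834, 0.13639896271490334] [-3.131626193399997, -1.0515433493981474, 1.4224516186548755]
```

View pics/wrist_e.png

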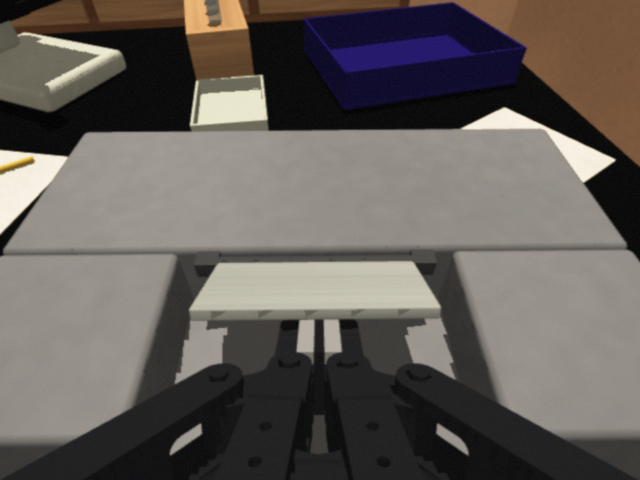

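```bash
cat >> h.py <<'E'
def lippt(a,y,phi=0,top=False):
    # paddle hinge assumed at lid (-.015, .1355), lip 45 mm ahead
    h=np.array([-.015,.1355]); v=np.array([-.045,.0025 if top else -.0025])
    c,s=np.cos(a),np.sin(a); p=h+np.array([c*v[0]+s*v[1],-s*v[0]+c*v[1]])
    q=np.array([.09,.1]); w=p-q; c,s=np.cos(phi),np.sin(phi)
    p=q+np.array([c*w[0]+s*w[1],-s*w[0]+c*w[1]]); return [p[0],y,p[1]]
E
python3 - <<'E'
from h import *
addw("w",[0.5568400425001845, 0.09505335583088834, 0.13639896271490334],[-3.131626193399997, -1.0515433493981474, 1.4224516186548755])
print(proj("w",pl(*CH,[[-.09,.14,.14],[-.09,-.14,.14],[.09,.14,.14],[.09,-.14,.14]])).round(1))
for a in np.arange(0,.8,.1): print(round(a,1),proj("w",pl(*CH,[lippt(a,.0425),lippt(a,-.0425),lippt(a,.0425,0,True),lippt(a,-.0425,0,True)])).round(1).tolist(),np.round(lippt(a,0),4))
E
```

```text
[[-141.4  447.9]
 [ 769.9  438.2]
 [  83.2  131. ]
 [ 545.1  126.9]]
0.0 [[200.3, 364.6], [430.3, 362.3], [197.3, 358.1], [433.0, 355.7]] [-0.06   0.     0.133]
0.1 [[197.6, 358.8], [432.7, 356.4], [194.8, 350.7], [435.2, 348.3]] [-0.06    0.      0.1375]
0.2 [[195.0, 351.6], [435.0, 349.1], [192.4, 342.0], [437.3, 339.5]] [-0.0596  0.      0.142 ]
0.3 [[192.7, 343.0], [437.1, 340.5], [190.3, 332.0], [439.1, 329.5]] [-0.0587  0.      0.1464]
0.4 [[190.5, 333.2], [438.9, 330.7], [188.5, 320.9], [440.5, 318.4]] [-0.0574  0.      0.1507]
0.5 [[188.7, 322.2], [440.4, 319.7], [187.1, 308.8], [441.7, 306.3]] [-0.0557  0.      0.1549]
0.6 [[187.2, 310.2], [441.6, 307.7], [186.0, 296.0], [442.4, 293.5]] [-0.0536  0.      0.1588]
0.7 [[186.1, 297.4], [442.4, 294.9], [185.4, 282.6], [442.8, 280.1]] [-0.051   0.      0.1626]
```

```bash
cat >> h.py <<'E'
def lidrot(pos,R,phi):
    "rotate pose with lid by phi about hinge"
    ax=Ro.from_euler('z',CH[2]).apply([0,1,0]); q=Ro.from_rotvec(ax*phi)
    h=chw([.09,0,.1]); return h+q.apply(np.asarray(pos)-h), q*R
E
python3 - <<'E'
from h import *
from workcell import bot
s=bot.observe(); R=Ro.from_euler('xyz',s["tool_rot"])
for ph in (.06,.18,.3,.4):
    p,q=lidrot(s["position"],R,ph)
    print(ph,p.round(4)); plan(p,q,n=max(1,int(round(ph/.06))))
E
```

```text
0.06 [0.5572 0.0973 0.1442]
now [0.5568 0.0949 0.1361] [-3.131 -1.052  1.422] F [-1.9 -3.9 -3.6] t 5.42 w 0.0001 q [ 0.79  0.95 -0.79  1.9  -0.7   0.7   0.67]
n 1
[[0.82, -0.01, -0.19, -0.0, -3.4, -0.0]]
0.18 [0.558  0.1035 0.1598]
now [0.5568 0.0949 0.1361] [-3.131 -1.052  1.422] F [-1.9 -3.9 -3.6] t 5.42 w 0.0001 q [ 0.79  0.95 -0.79  1.9  -0.7   0.7   0.67]
n 3
[[0.83, -0.01, -0.14, -0.0, -3.4, -0.0], [0.82, -0.01, -0.19, -0.0, -3.4, -0.0], [0.81, -0.01, -0.24, -0.0, -3.4, -0.0]]
0.3 [0.559  0.1115 0.1745]
now [0.5568 0.0949 0.1361] [-3.131 -1.052  1.422] F [-1.9 -3.9 -3.6] t 5.42 w 0.0001 q [ 0.79  0.95 -0.79  1.9  -0.7   0.7   0.67]
n 5
[[0.83, -0.01, -0.09, -0.0, -3.4, -0.0], [0.83, -0.01, -0.14, -0.0, -3.4, -0.0], [0.82, -0.01, -0.19, -0.0, -3.4, -0.0], [0.8, -0.01, -0.24, -0.0, -3.4, -0.0], [0.79, -0.01, -0.29, -0.0, -3.4, -0.0]]
0.4 [0.5601 0.1195 0.186 ]
now [0.5568 0.0949 0.1361] [-3.131 -1.052  1.422] F [-1.9 -3.9 -3.6] t 5.42 w 0.0001 q [ 0.79  0.95 -0.79  1.9  -0.7   0.7   0.67]
n 7
[[0.79, -0.01, -0.05, -0.0, -3.3, -0.0], [0.79, -0.01, -0.09, -0.0, -3.3, -0.0], [0.78, -0.01, -0.14, -0.0, -3.3, -0.0], [0.77, -0.01, -0.18, -0.0, -3.3, -0.0], [0.76, -0.01, -0.23, -0.0, -3.3, -0.0]]
[[0.75, -0.01, -0.27, -0.0, -3.3, -0.0], [0.73, -0.0, -0.31, -0.0, -3.3, -0.0]]
```

Call:
servo_tool(rows=[[[0.83,0,-0.1,0,-3.4,0],[0.83,0,-0.15,0,-3.4,0],[0.82,0,-0.2,0,-3.4,0],[0.8,0,-0.25,0,-3.4,0],[0,0,0,0,0,0]]])

```text
clock: 6.05
position: [0.5587, 0.1085, 0.1679]
tool_rot: [-3.136, -0.813, 1.429]
force: [-4.2, -11.6, -2.2]
grip_width: -0.0
```

```bash
python3 st.py f wrist
python3 - <<'E'
from h import *
from workcell import bot
s=bot.observe(); R=Ro.from_euler('xyz',s["tool_rot"])
addw("w",s["position"],s["tool_rot"])
for ph in np.arange(0,.4,.05):
  print(ph.round(2),[proj("w",pl(*CH,[lippt(a,.0425,ph)])).round(0).tolist()[0] for a in (0.1,.3,.5)],[proj("w",pl(*CH,lidc)).round(0).tolist()[0] for lidc in ([[.09-.04*np.sin(-ph)-0*1,.14,.1+.04*np.cos(ph)]],[[.09-.18*np.cos(ph)+.04*np.sin(ph),.14,.1+.18*np.sin(ph)+.04*np.cos(ph)]])])
p,q=lidrot(s["position"],R,.3); plan(p,q,n=5)
E
```

```text
chest-frame tcp mm [-31.7  -1.  167.9]
W [0.5587194728413399, 0.10852398244017568, 0.16787011662063522] [-3.1363756716994953, -0.8134365388452082, 1.4292009191863009]
0.0 [[214.0, 412.0], [210.0, 406.0], [205.0, 394.0]] [[78.0, 142.0], [-55.0, 498.0]]
0.05 [[211.0, 404.0], [206.0, 396.0], [202.0, 382.0]] [[79.0, 139.0], [-72.0, 492.0]]
0.1 [[207.0, 395.0], [202.0, 384.0], [198.0, 369.0]] [[80.0, 137.0], [-90.0, 484.0]]
0.15 [[204.0, 383.0], [199.0, 371.0], [194.0, 354.0]] [[82.0, 135.0], [-109.0, 474.0]]
0.2 [[200.0, 371.0], [195.0, 357.0], [191.0, 337.0]] [[83.0, 133.0], [-128.0, 461.0]]
0.25 [[196.0, 356.0], [191.0, 340.0], [187.0, 319.0]] [[84.0, 131.0], [-147.0, 445.0]]
0.3 [[193.0, 340.0], [188.0, 322.0], [184.0, 299.0]] [[85.0, 130.0], [-166.0, 426.0]]
0.35 [[189.0, 323.0], [184.0, 302.0], [181.0, 277.0]] [[87.0, 128.0], [-186.0, 405.0]]
now [0.5586 0.1079 0.1672] [-3.135 -0.814  1.427] F [ -4.  -10.8  -2. ] t 6.1 w -0.0001 q [ 0.62  0.72 -0.69  1.92 -0.64  0.68  0.45]
n 5
[[0.83, -0.01, -0.09, -0.0, -3.4, -0.0], [0.82, -0.01, -0.14, -0.0, -3.4, -0.0], [0.81, -0.01, -0.19, -0.0, -3.4, -0.0], [0.8, -0.01, -0.23, -0.0, -3.4, -0.0], [0.79, -0.01, -0.28, -0.0, -3.4, -0.0]]
```

View pics/wrist_f.png

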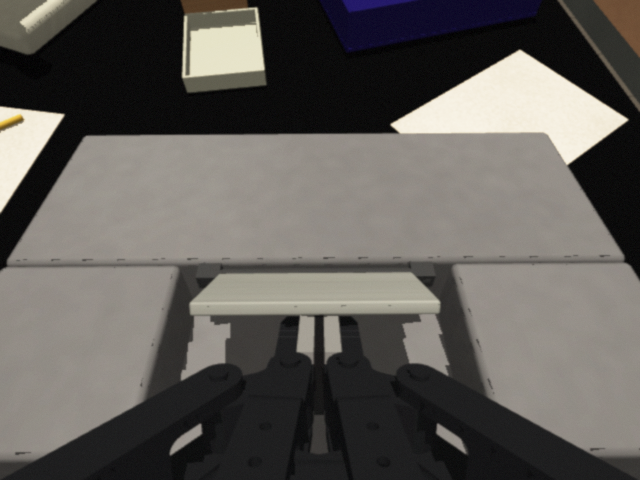

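Call:
servo_tool(rows=[[[0.83,0,-0.1,0,-3.4,0],[0.82,0,-0.15,0,-3.4,0],[0.81,0,-0.2,0,-3.4,0],[0.8,0,-0.25,0,-3.4,0],[0.8,0,-0.3,0,-3.4,0]]])

```text
clock: 6.72
position: [0.5617, 0.1318, 0.2]
tool_rot: [-3.133, -0.516, 1.427]
force: [-0.2, -5.0, -8.9]
grip_width: 0.0001
```

```bash
python3 st.py g wrist side
python3 - <<'E'
from h import *
from workcell import bot
import cv2
s=bot.observe(); R=Ro.from_euler('xyz',s["tool_rot"])
p,q=lidrot(s["position"],R,.18); plan(p,q,n=3)
im=cv2.imread("pics/side_g.png"); cv2.imwrite("pics/side_gc.png",cv2.resize(im[100:300,230:430],None,fx=3,fy=3,interpolation=cv2.INTER_CUBIC))
E
```

```text
chest-frame tcp mm [ -8.3  -0.9 200. ]
W [0.561721537611325, 0.1317859885864976, 0.20001381444546054] [-3.1327748859998543, -0.5161308079588653, 1.4265420232555046]
now [0.5621 0.1338 0.2014] [-3.136 -0.518  1.431] F [ -2.1 -10.3   1.6] t 6.83 w 0.0002 q [ 0.28  0.52 -0.47  1.87 -0.43  0.72  0.06]
n 3
[[0.83, -0.01, -0.13, -0.0, -3.4, 0.0], [0.82, -0.01, -0.18, -0.0, -3.4, 0.0], [0.81, -0.01, -0.22, -0.0, -3.4, 0.0]]
```

View pics/wrist_g.png

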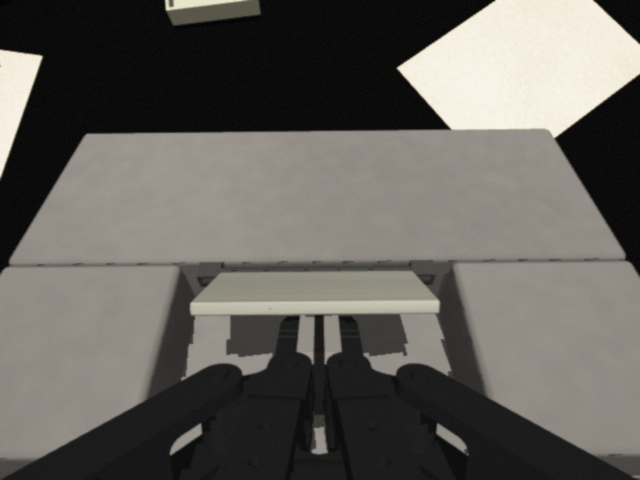

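View pics/side_gc.png

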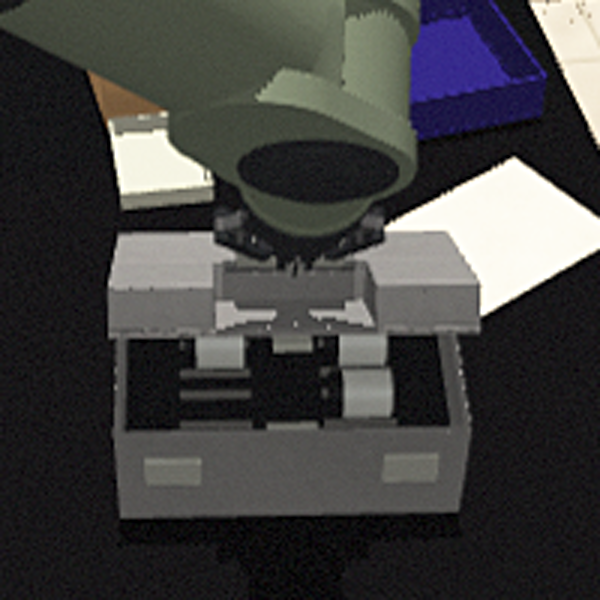

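Call:
servo_tool(rows=[[[0.82,0,-0.19,0,-3.4,0],[0.82,0,-0.19,0,-3.4,0],[0.82,0,-0.19,0,-3.4,0],[0.82,0,-0.19,0,-3.4,0],[0.82,0,-0.19,0,-3.4,0]]])

```text
clock: 7.45
position: [0.5663, 0.165, 0.2242]
tool_rot: [-3.132, -0.219, 1.429]
force: [-3.6, -9.6, -2.7]
grip_width: -0.0002
```

```bash
python3 st.py h wrist
python3 - <<'E'
from h import *
from workcell import bot
import cv2
s=bot.observe(); R=Ro.from_euler('xyz',s["tool_rot"])
p,q=lidrot(s["position"],R,.18); plan(p,q,n=3)
E
```

```text
chest-frame tcp mm [ 25.3  -1.1 224.2]
W [0.5663007900725381, 0.1650198119651908, 0.2241964136162089] [-3.1321199774802793, -0.21874819104744736, 1.4292603636723447]
now [0.5666 0.1677 0.2253] [-3.134 -0.218  1.432] F [-2.3 -5.4  3.7] t 7.5 w -0.0004 q [-0.09  0.46 -0.26  1.76 -0.12  0.85 -0.38]
n 3
[[0.83, -0.01, -0.13, -0.0, -3.4, 0.0], [0.82, -0.01, -0.18, -0.0, -3.4, 0.0], [0.81, -0.01, -0.22, -0.0, -3.4, 0.0]]
```

View pics/wrist_h.png

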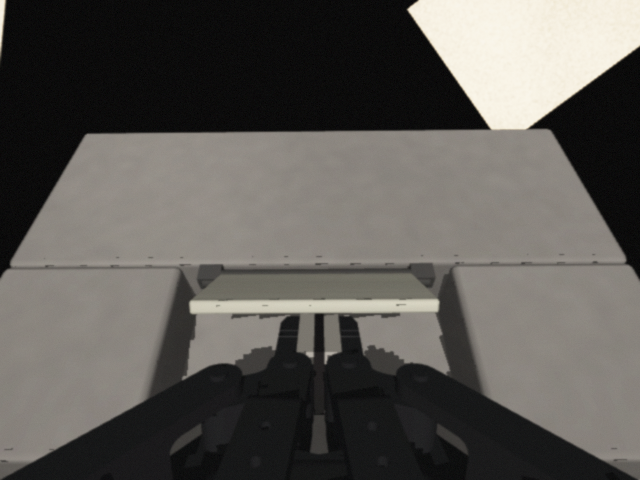

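Call:
servo_tool(rows=[[[0.82,0,-0.19,0,-3.4,0],[0.82,0,-0.19,0,-3.4,0],[0.82,0,-0.19,0,-3.4,0],[0.82,0,-0.19,0,-3.4,0],[0.82,0,-0.19,0,-3.4,0]]])

```text
clock: 8.12
position: [0.5717, 0.2044, 0.238]
tool_rot: [-3.131, 0.078, 1.432]
force: [-5.6, -8.7, 3.2]
grip_width: 0.0002
```

```bash
python3 st.py i wrist
python3 - <<'E'
from h import *
from workcell import bot
import cv2
s=bot.observe(); R=Ro.from_euler('xyz',s["tool_rot"])
p,q=lidrot(s["position"],R,.3); plan(p,q,n=5)
E
```

```text
chest-frame tcp mm [ 65.   -1.3 238. ]
W [0.5717007216317403, 0.20435177171768124, 0.23796208218804413] [-3.1310441519712597, 0.07833880234001578, 1.4321428917081918]
now [0.5717 0.2072 0.238 ] [-3.131  0.08   1.435] F [-1.6 -3.8  6.7] t 8.18 w -0.0002 q [-0.39  0.52 -0.13  1.59  0.14  1.1  -0.71]
n 5
[[0.83, -0.0, -0.07, -0.0, -3.4, 0.0], [0.83, -0.0, -0.12, -0.0, -3.4, 0.0], [0.82, -0.0, -0.17, -0.0, -3.4, 0.0], [0.81, -0.01, -0.22, -0.0, -3.4, 0.0], [0.79, -0.01, -0.27, -0.0, -3.4, 0.0]]
```

View pics/wrist_i.png

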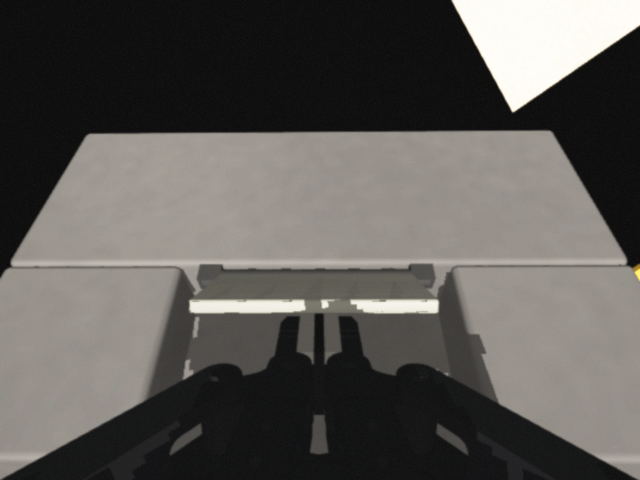

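Call:
servo_tool(rows=[[[0.82,0,-0.19,0,-3.4,0],[0.82,0,-0.19,0,-3.4,0],[0.82,0,-0.19,0,-3.4,0],[0.82,0,-0.19,0,-3.4,0],[0.82,0,-0.19,0,-3.4,0]]])

```text
clock: 8.8
position: [0.5778, 0.2463, 0.2397]
tool_rot: [-3.13, 0.374, 1.436]
force: [-5.3, -6.0, 6.9]
grip_width: 0.0002
```

Call:
servo_tool(rows=[[[0.82,0,-0.19,0,-3.4,0],[0,0,0,0,0,0]]])

```text
clock: 9.05
position: [0.5787, 0.2561, 0.2373]
tool_rot: [-3.129, 0.432, 1.439]
force: [-3.3, -2.9, 3.2]
grip_width: 0.0003
```

```bash
python3 st.py j wrist side
python3 - <<'E'
import cv2
im=cv2.imread("pics/side_j.png"); cv2.imwrite("pics/side_jc.png",cv2.resize(im[80:300,230:430],None,fx=2.7,fy=2.7,interpolation=cv2.INTER_CUBIC))
E
```

```text
chest-frame tcp mm [117.2  -1.5 237.3]
W [0.5787381174550731, 0.2561392684333817, 0.23734932437633485] [-3.1286186769234723, 0.4320982931391488, 1.439228730604956]
```

View pics/wrist_j.png

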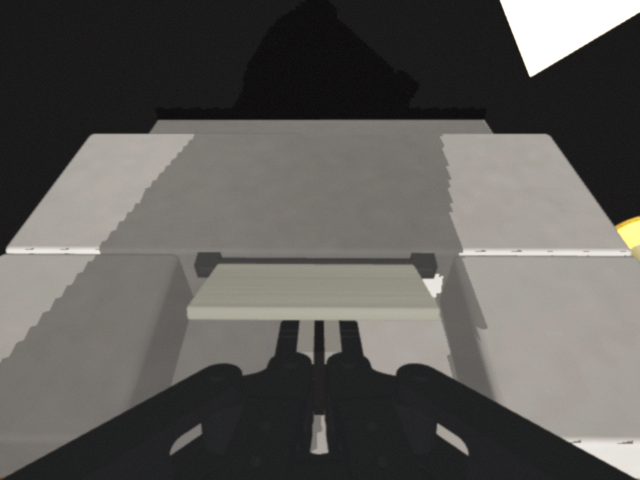

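View pics/side_jc.png

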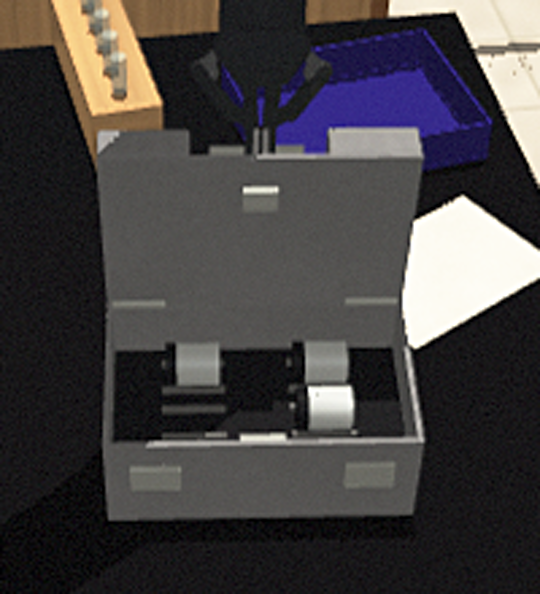

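Call:
servo_tool(rows=[[[-0.55,0,0.13,0,0,0],[-0.55,0,0.13,0,0,0],[-0.55,0,0.13,0,0,0],[-0.4,0,0.0,0,0,0],[0,0,0,0,0,0]]])

```text
clock: 9.78
position: [0.5771, 0.2354, 0.2448]
tool_rot: [-3.136, 0.43, 1.434]
force: [-0.3, 1.0, 0.4]
grip_width: 0.0001
```

```bash
python3 st.py k wrist
```

```text
chest-frame tcp mm [ 96.5  -2.6 244.8]
W [0.5771332114030447, 0.23543152058131606, 0.24480409237158451] [-3.13592812223704, 0.43029931645259945, 1.4337667777347127]
```

View pics/wrist_k.png

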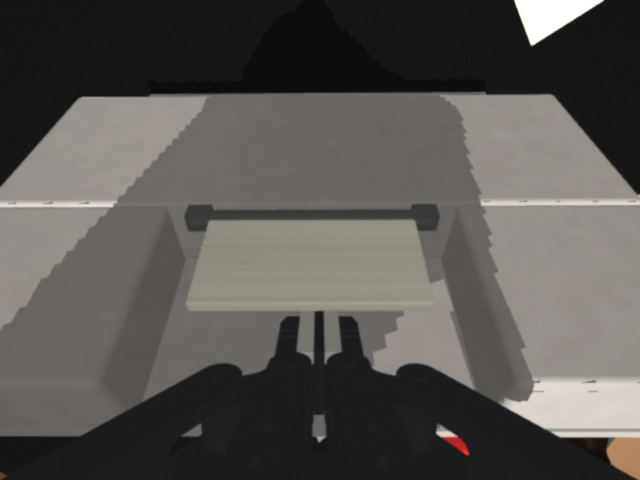

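Call:
servo_tool(rows=[[[0,0,-1.0,0,0,0],[0,0,-1.5,0,0,0],[0,0,-2.5,0,0,0],[0,0,-3.5,0,0,0],[0,0,-3.5,0,0,0]]])

```text
clock: 10.45
position: [0.5845, 0.286, 0.3556]
tool_rot: [-3.136, 0.43, 1.434]
force: [1.1, -0.6, -0.0]
grip_width: 0.0001
```

```bash
python3 st.py l side
python3 - <<'E'
from h import *
import cv2
im=cv2.imread("pics/side_l.png"); cv2.imwrite("pics/side_lc.png",cv2.resize(im[80:300,230:430],None,fx=2.7,fy=2.7,interpolation=cv2.INTER_CUBIC))
plan([.42,-.20,.36],chR(0,yaw=1.2))
plan([.42,-.20,.36],chR(0,yaw=0))
E
```

```text
chest-frame tcp mm [147.6  -3.3 355.6]
now [0.585  0.2882 0.3593] [-3.139  0.426  1.434] F [0.9 2.2 3.7] t 10.5 w -0.0002 q [-0.67  0.65 -0.04  1.11  0.3   1.7  -0.85]
n 10
[[-4.61, -0.96, 2.09, 0.3, 2.4, 1.3], [-4.72, -0.85, 1.9, 0.3, 2.4, 1.3], [-4.81, -0.73, 1.7, 0.3, 2.4, 1.3], [-4.89, -0.61, 1.49, 0.3, 2.4, 1.3], [-4.97, -0.49, 1.29, 0.3, 2.4, 1.3]]
[[-5.03, -0.37, 1.08, 0.3, 2.4, 1.3], [-5.07, -0.25, 0.86, 0.3, 2.4, 1.3], [-5.11, -0.13, 0.65, 0.3, 2.4, 1.3], [-5.14, -0.01, 0.43, 0.3, 2.4, 1.3], [-5.15, 0.11, 0.21, 0.3, 2.4, 1.3]]
now [0.585  0.2882 0.3593] [-3.139  0.426  1.434] F [0.9 2.2 3.7] t 10.5 w -0.0002 q [-0.67  0.65 -0.04  1.11  0.3   1.7  -0.85]
n 10
[[-4.61, -0.96, 2.09, 1.7, 2.0, 8.1], [-4.77, -0.24, 1.94, 1.7, 2.0, 8.1], [-4.82, 0.49, 1.77, 1.7, 2.0, 8.1], [-4.75, 1.22, 1.57, 1.7, 2.0, 8.1], [-4.58, 1.92, 1.36, 1.7, 2.0, 8.1]]
[[-4.31, 2.59, 1.14, 1.7, 2.0, 8.1], [-3.93, 3.2, 0.9, 1.7, 2.0, 8.1], [-3.47, 3.75, 0.67, 1.7, 2.0, 8.1], [-2.93, 4.22, 0.43, 1.7, 2.0, 8.1], [-2.32, 4.6, 0.21, 1.7, 2.0, 8.1]]
```

View pics/side_lc.png

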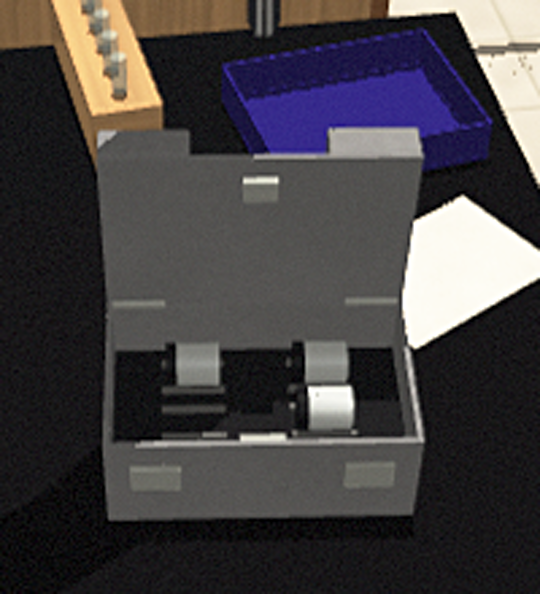

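Run:
```python
from h import *
for p in [(431,250),(432,216),(432,233)]:
  print(rayz("top",p,.06))
print(rayz("side",(327,377),.06),rayz("top",(367,198),.03),rayz("top",(492,267),.04),rayz("top",(398,118),.1))
plan([.54,-.22,.33],chR(0,yaw=0))
```

```text
[ 0.48844509 -0.29061617  0.06      ]
[ 0.5825258  -0.29339414  0.06      ]
[ 0.53538447 -0.2933805   0.06      ]
[ 0.49314722 -0.26624398  0.06      ] [ 0.63432987 -0.11655843  0.03      ] [ 0.44546059 -0.46538509  0.04      ] [ 0.84383865 -0.19120992  0.1       ]
now [0.585  0.2882 0.3593] [-3.139  0.426  1.434] F [0.9 2.2 3.7] t 10.5 w -0.0002 q [-0.67  0.65 -0.04  1.11  0.3   1.7  -0.85]
n 10
[[-4.52, 0.25, 2.37, 1.7, 2.0, 8.1], [-4.51, 0.96, 2.2, 1.7, 2.0, 8.1], [-4.4, 1.65, 2.0, 1.7, 2.0, 8.1], [-4.19, 2.32, 1.79, 1.7, 2.0, 8.1], [-3.88, 2.94, 1.57, 1.7, 2.0, 8.1]]
[[-3.47, 3.5, 1.34, 1.7, 2.0, 8.1], [-2.99, 4.0, 1.11, 1.7, 2.0, 8.1], [-2.43, 4.41, 0.89, 1.7, 2.0, 8.1], [-1.81, 4.73, 0.67, 1.7, 2.0, 8.1], [-1.15, 4.96, 0.47, 1.7, 2.0, 8.1]]
```

Run:
```python
from h import *
plan([.55,-.28,.34],chR(0,yaw=0),n=12,show=12)
```

```text
now [0.585  0.2882 0.3593] [-3.139  0.426  1.434] F [0.9 2.2 3.7] t 10.5 w -0.0002 q [-0.67  0.65 -0.04  1.11  0.3   1.7  -0.85]
n 12
[[-4.24, 0.36, 2.1, 1.4, 1.7, 6.7], [-4.23, 0.91, 1.96, 1.4, 1.7, 6.7], [-4.14, 1.45, 1.81, 1.4, 1.7, 6.7], [-3.99, 1.97, 1.65, 1.4, 1.7, 6.7], [-3.78, 2.47, 1.48, 1.4, 1.7, 6.7]]
[[-3.5, 2.93, 1.3, 1.4, 1.7, 6.7], [-3.16, 3.36, 1.12, 1.4, 1.7, 6.7], [-2.78, 3.73, 0.95, 1.4, 1.7, 6.7], [-2.34, 4.05, 0.77, 1.4, 1.7, 6.7], [-1.87, 4.32, 0.6, 1.4, 1.7, 6.7]]
[[-1.37, 4.52, 0.44, 1.4, 1.7, 6.7], [-0.84, 4.66, 0.3, 1.4, 1.7, 6.7]]
```

Call:
servo_tool(rows=[[[-4.2,0.4,2.0,1.4,1.7,6.7],[-4.2,0.9,1.9,1.4,1.7,6.7],[-4.1,1.4,1.8,1.4,1.7,6.7],[-4.0,2.0,1.6,1.4,1.7,6.7],[-3.8,2.5,1.5,1.4,1.7,6.7]]], grip=1)

```text
clock: 11.12
position: [0.5705, 0.0484, 0.3489]
tool_rot: [3.059, 0.253, 0.816]
force: [1.1, 0.1, -0.3]
grip_width: 0.0853
```

Call:
servo_tool(rows=[[[-3.5,2.9,1.3,1.4,1.7,6.7],[-3.2,3.4,1.1,1.4,1.7,6.7],[-2.8,3.7,0.9,1.4,1.7,6.7],[-2.3,4.0,0.8,1.4,1.7,6.7],[-1.9,4.3,0.6,1.4,1.7,6.7]]])

```text
clock: 11.75
position: [0.5564, -0.1878, 0.3426]
tool_rot: [3.091, 0.061, 0.237]
force: [0.7, 0.3, 0.2]
grip_width: 0.0852
```

Call:
servo_tool(rows=[[[-1.4,4.5,0.4,1.4,1.7,6.7],[-0.8,4.6,0.3,1.4,1.7,6.7],[0,0,0,0,0,0],[0,0,0,0,0,0]]])

```text
clock: 12.25
position: [0.5514, -0.28, 0.3399]
tool_rot: [3.134, -0.004, 0.009]
force: [-0.1, -0.1, -0.7]
grip_width: 0.0855
```

```bash
python3 st.py m wrist
python3 - <<'E'
from h import *
plan([.50,-.28,.30],chR(0,yaw=0))
E
```

```text
chest-frame tcp mm [-417.8  -44.7  339.9]
W [0.5513667368070438, -0.2799909368001587, 0.33987280813024084] [3.133656244198077, -0.003770694792057938, 0.008774913001669216]
now [ 0.5515 -0.2794  0.3398] [ 3.134 -0.004  0.01 ] F [-0.2  0.2  0. ] t 12.3 w 0.0856 q [ 0.15  0.43  0.33  1.5  -0.14  1.23 -1.07]
n 2
[[-2.58, -0.01, 1.98, 0.2, -0.1, 0.3], [-2.58, 0.01, 1.98, 0.2, -0.1, 0.3]]
```

View pics/wrist_m.png

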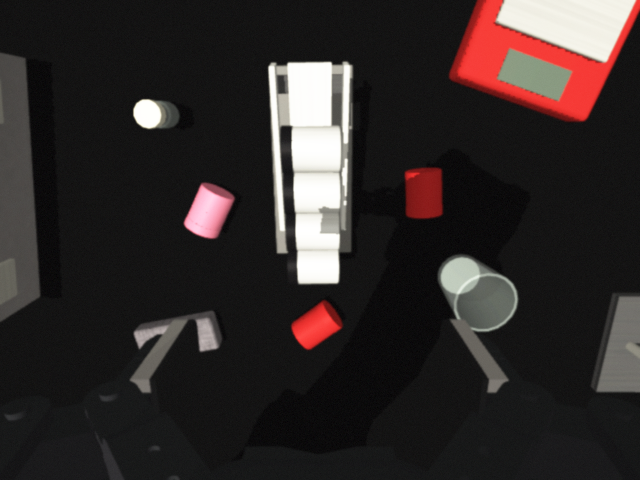

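Run:
```python
import cv2
w=cv2.imread("pics/wrist_m.png")
cv2.imwrite("pics/wm_c.png",cv2.resize(w[110:310,260:375],None,fx=5,fy=5,interpolation=cv2.INTER_CUBIC)[::1][:,:][:1000])
cv2.imwrite("pics/wm_c.png",cv2.resize(w[165:300,270:360],None,fx=4.4,fy=4.4,interpolation=cv2.INTER_CUBIC))
```

```text
(no output)
```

View pics/wm_c.png

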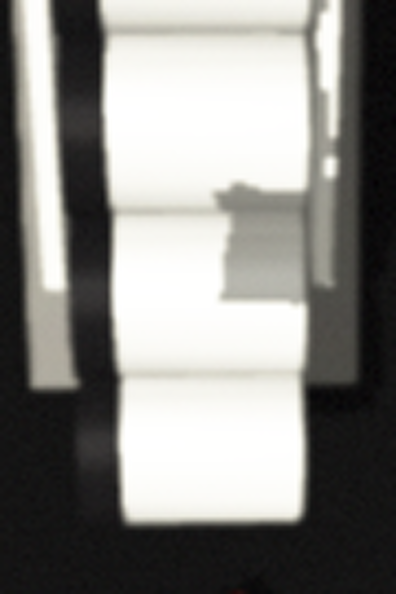

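```bash
cat > rackfit.py <<'E'
from h import *
addw("w",[0.5513667368070438, -0.2799909368001587, 0.33987280813024084],[3.133656244198077, -0.003770694792057938, 0.008774913001669216])
th=np.linspace(0,2*np.pi,73)
def can(p,k):
    x,y,z,yaw=p; c=np.array([x,y,z])+.04*k*np.array([np.cos(.25)*np.cos(yaw),np.cos(.25)*np.sin(yaw),np.sin(.25)])
    ex=np.array([np.cos(yaw),np.sin(yaw),0]);ey=np.array([-np.sin(yaw),np.cos(yaw),0])
    return np.array([c+s*.025*ey+.02*(np.cos(t)*ex+np.sin(t)*[0,0,1]) for s in(-1,1) for t in th])
obs=[("w",0,0,"min",286.9),("w",0,0,"max",338.9),("w",0,1,"max",283.25),("w",1,1,"max",250.1),("w",2,1,"max",212.1),("w",3,1,"max",171.2),
("w",2,0,"min",283.2),("w",2,0,"max",339.8),
("side",0,0,"min",313.2),("side",0,1,"max",392.2),("side",3,0,"max",397.2),("top",0,0,"max",439.3),("top",0,1,"max",257.3)]
def f(p): return [ (getattr(np,m)(proj(c,can(p,k))[:,ax])-v) for c,k,ax,m,v in obs]
r=least_squares(f,[.49,-.28,.06,0.]); print(r.x.round(4)); print(np.round(r.fun,1))
E
python3 rackfit.py
```

```text
Traceback (most recent call last):
  File "rackfit.py", line 12, in <module>
    r=least_squares(f,[.49,-.28,.06,0.]); print(r.x.round(4)); print(np.round(r.fun,1))
  File "rackfit.py", line 11, in f
    def f(p): return [ (getattr(np,m)(proj(c,can(p,k))[:,ax])-v) for c,k,ax,m,v in obs]
                                             ~~~^^^^^
  File "rackfit.py", line 7, in can
    return np.array([c+s*.025*ey+.02*(np.cos(t)*ex+np.sin(t)*[0,0,1]) for s in(-1,1) for t in th])
                                                   ~~~~~~~~~^~~~~~~~
TypeError: can't multiply sequence by non-int of type 'numpy.float64'
```

```bash
sed -i 's/np.sin(t)\*\[0,0,1\]/np.sin(t)*np.array([0,0,1.])/' rackfit.py; python3 rackfit.py
```

```text
[ 0.4876 -0.2772  0.0866  0.0153]
[ 0.1 -0.6 -0.4 -0.5  0.6  0.6 -0.3  0.4  0.1  0.2  1.   0.2 -0.2]
```

Run:
```python
from h import *
R=chR(0,yaw=.015)
plan([.4876,-.2772,.15],R,n=4)
```

```text
now [ 0.5515 -0.2794  0.3398] [ 3.134 -0.004  0.01 ] F [-0.2  0.2  0. ] t 12.3 w 0.0856 q [ 0.15  0.43  0.33  1.5  -0.14  1.23 -1.07]
n 4
[[-1.62, -0.11, 4.74, 0.1, -0.1, -0.1], [-1.61, -0.1, 4.74, 0.1, -0.1, -0.1], [-1.61, -0.09, 4.74, 0.1, -0.1, -0.1], [-1.6, -0.09, 4.74, 0.1, -0.1, -0.1]]
```

Call:
servo_tool(rows=[[[-1.6,-0.1,4.7,0.1,-0.1,0],[-1.6,-0.1,4.7,0.1,-0.1,0],[-1.6,-0.1,4.7,0.1,-0.1,-0.1],[-1.6,-0.1,4.7,0.1,0,-0.1],[0,0,0,0,0,0]]])

```text
clock: 12.92
position: [0.4857, -0.2765, 0.1496]
tool_rot: [-3.141, 0.006, 0.012]
force: [0.4, -0.7, 0.6]
grip_width: 0.0856
```

```bash
python3 st.py n wrist
python3 - <<'E'
from h import *
from workcell import bot
plan([.4876,-.2772,.070],chR(0,yaw=.015),slow=.03)
E
```

```text
chest-frame tcp mm [-423.    20.8  149.6]
W [0.4856907282706243, -0.2765079688834076, 0.14963174314573105] [-3.1405988510731806, 0.006375213459340889, 0.012437437889960101]
now [ 0.4876 -0.2774  0.1518] [3.141e+00 3.000e-03 1.200e-02] F [-0.1 -0.1  0.5] t 12.97 w 0.0854 q [ 0.21  0.54  0.27  1.85 -0.2   0.78 -0.97]
n 3
[[0.01, -0.01, 2.73, 0.0, 0.1, -0.1], [0.01, -0.01, 2.73, 0.0, 0.1, -0.1], [0.0, -0.01, 2.73, 0.0, 0.1, -0.1]]
```

View pics/wrist_n.png

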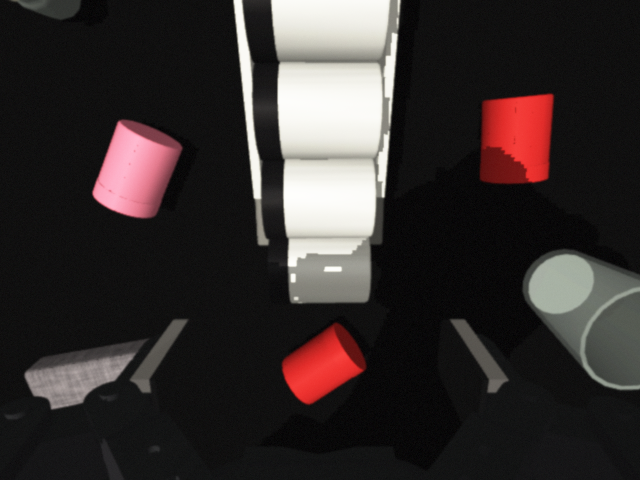

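Call:
servo_tool(rows=[[[0,0,2.7,0,0,0],[0,0,2.7,0,0,0],[0,0,2.7,0,0,0],[0,0,0,0,0,0]]])

```text
clock: 13.48
position: [0.4881, -0.2779, 0.071]
tool_rot: [3.141, 0.002, 0.012]
force: [0.4, 0.1, 0.6]
grip_width: 0.0855
```

```bash
python3 st.py o wrist
python3 - <<'E'
from h import *
plan([.4876,-.2772,.070],chR(0,yaw=.015),slow=.03)
E
```

```text
chest-frame tcp mm [-424.1   18.2   71. ]
W [0.488143022779116, -0.2779491325466728, 0.0710291022983736] [3.140541827923352, 0.001571633228216518, 0.0121139136321049]
now [ 0.4883 -0.2784  0.0719] [3.14e+00 1.00e-03 1.20e-02] F [0.1 0.5 0.7] t 13.53 w 0.0856 q [ 0.25  0.66  0.23  1.9  -0.24  0.61 -0.93]
n 1
[[-0.07, -0.12, 0.19, 0.1, 0.0, -0.2]]
```

View pics/wrist_o.png

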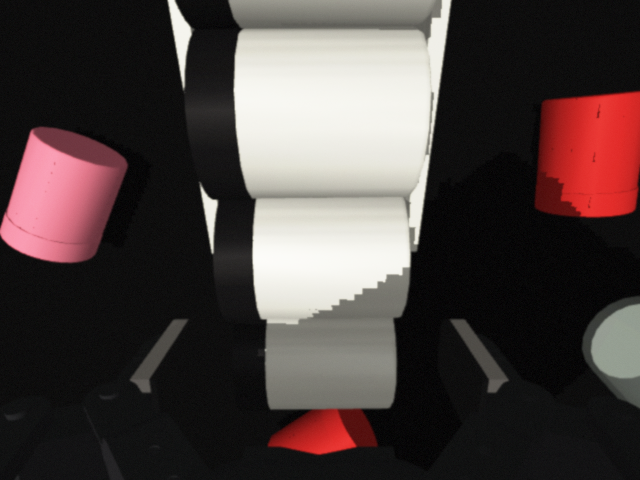

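Call:
servo_tool(rows=[[[0,0,0.2,0,0,0],[0,0,0,0,0,0],[0,0,0,0,0,0],[0,0,0,0,0,0],[0,0,0,0,0,0]]], grip=-1, squeeze=40)

```text
clock: 14.15
position: [0.4875, -0.2786, 0.0695]
tool_rot: [3.14, 0.0, 0.011]
force: [-0.6, 1.0, 9.4]
grip_width: 0.0495
```

```bash
python3 st.py p wrist
```

```text
chest-frame tcp mm [-424.8   18.8   69.5]
W [0.48748081724599934, -0.2785756798581404, 0.06948381916054518] [3.139795927143072, 0.0004055803123843571, 0.01084466690647723]
```

View pics/wrist_p.png

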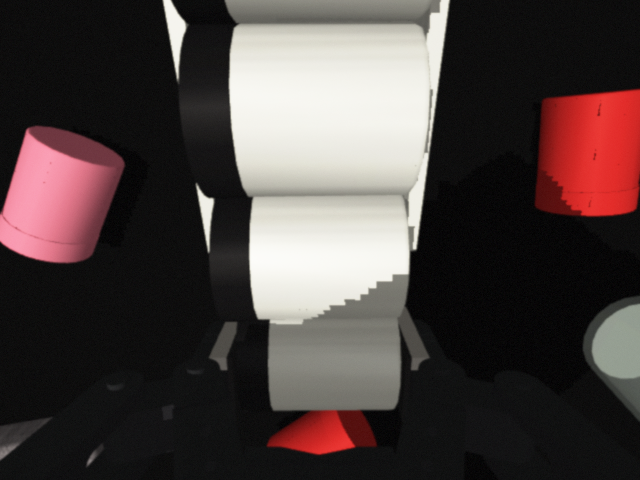

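Call:
servo_tool(rows=[[[0,0,-1.0,0,0,0],[0,0,-1.5,0,0,0],[0,0,-2.0,0,0,0],[0,0,-2.0,0,0,0],[0,0,-2.0,0,0,0]]])

```text
clock: 14.82
position: [0.4872, -0.2783, 0.1552]
tool_rot: [3.14, 0.001, 0.011]
force: [-0.2, 0.2, -0.6]
grip_width: 0.0495
```

```bash
python3 st.py q wrist
```

```text
chest-frame tcp mm [-424.6   19.1  155.2]
W [0.48716882841350634, -0.2783130767426093, 0.1551947297634374] [3.139891172222682, 0.0009802293581642196, 0.010717003668845981]
```

View pics/wrist_q.png

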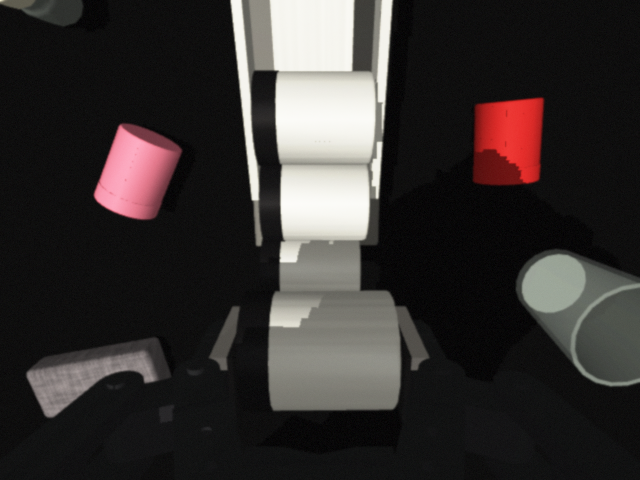

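Run:
```python
from h import *
print(chw([-.015,.06,.065]))
plan(chw([-.015,.06,.27]),chR(8),n=12,show=12)
```

```text
[0.50043969 0.13311008 0.065     ]
now [ 0.4881 -0.2789  0.1575] [ 3.139e+00 -2.000e-03  1.000e-02] F [ 2.8 -1.2  2.5] t 14.88 w 0.0492 q [ 0.21  0.53  0.28  1.85 -0.2   0.78 -0.97]
n 12
[[0.14, -3.43, -0.95, 0.5, 0.6, -6.8], [0.56, -3.4, -0.91, 0.5, 0.6, -6.8], [0.96, -3.31, -0.88, 0.5, 0.6, -6.8], [1.36, -3.18, -0.84, 0.5, 0.6, -6.8], [1.73, -3.01, -0.8, 0.5, 0.6, -6.8]]
[[2.09, -2.79, -0.75, 0.5, 0.6, -6.8], [2.41, -2.52, -0.71, 0.5, 0.6, -6.8], [2.7, -2.23, -0.66, 0.5, 0.6, -6.8], [2.95, -1.9, -0.62, 0.5, 0.6, -6.8], [3.16, -1.54, -0.58, 0.5, 0.6, -6.8]]
[[3.33, -1.16, -0.53, 0.5, 0.6, -6.8], [3.44, -0.76, -0.49, 0.5, 0.6, -6.8]]
```

Call:
servo_tool(rows=[[[0.1,-3.4,-2.3,0.5,0.6,-6.8],[0.6,-3.4,-2.3,0.5,0.6,-6.8],[1.0,-3.3,-2.3,0.5,0.6,-6.8],[1.4,-3.2,-1.6,0.5,0.6,-6.8],[1.7,-3.0,-0.8,0.5,0.6,-6.8]]])

```text
clock: 15.5
position: [0.4924, -0.1064, 0.2514]
tool_rot: [-3.117, -0.061, 0.607]
force: [-0.2, 0.7, -0.5]
grip_width: 0.049
```

Call:
servo_tool(rows=[[[2.1,-2.8,-0.6,0.5,0.6,-6.8],[2.4,-2.5,-0.6,0.5,0.6,-6.8],[2.7,-2.2,-0.5,0.5,0.6,-6.8],[2.9,-1.9,-0.5,0.5,0.6,-6.8],[3.1,-1.5,-0.5,0.5,0.6,-6.8]]])

```text
clock: 16.12
position: [0.4976, 0.0642, 0.2921]
tool_rot: [-3.128, -0.126, 1.202]
force: [0.6, -1.0, -0.7]
grip_width: 0.0494
```

```bash
python3 st.py r
python3 - <<'E'
from h import *
plan(chw([-.0126,.06,.24]),chR(8))
E
```

```text
chest-frame tcp mm [-83.7  53.8 292.1]
now [0.4976 0.0642 0.2921] [-3.128 -0.126  1.202] F [ 0.6 -1.  -0.7] t 16.12 w 0.0494 q [-0.09  0.24 -0.09  1.88 -0.11  0.98 -0.49]
n 2
[[3.03, -1.1, 3.03, 0.5, 0.3, -6.7], [3.11, -0.71, 3.05, 0.5, 0.3, -6.7]]
```

Call:
servo_tool(rows=[[[2.5,-1.1,1.5,0.5,0.3,-6.0],[2.5,-0.7,1.5,0.5,0.3,-6.0],[0,0,0,0,0,0],[0,0,0,0,0,0]]])

```text
clock: 16.62
position: [0.4973, 0.1192, 0.2685]
tool_rot: [-3.138, -0.138, 1.408]
force: [0.2, -0.2, -1.1]
grip_width: 0.0495
```

```bash
python3 st.py s wrist
python3 - <<'E'
from h import *
from workcell import bot
s=bot.observe(); addw("w",s["position"],s["tool_rot"])
P=[[-.015+dx,.06+dy,.051] for dx in(-.0155,.0155) for dy in(-.03,.03)]+[[-.09,.14,.1],[-.09,-.14,.1],[-.085,.135,.1],[.045,.06,.085]]
print(proj("w",pl(*CH,P)).round(0).tolist())
plan(chw([-.0126,.06,.20]),chR(8))
E
```

```text
chest-frame tcp mm [-29.2  61.3 268.5]
W [0.4972749613039993, 0.11921212728159003, 0.26852430322362336] [-3.138148465600095, -0.13795261280933357, 1.4078794247492836]
[[353.0, 241.0], [287.0, 243.0], [352.0, 207.0], [286.0, 209.0], [225.0, 326.0], [568.0, 316.0], [230.0, 320.0], [317.0, 155.0]]
now [0.4974 0.119  0.2686] [-3.138 -0.138  1.408] F [ 0.4 -0.7 -1.5] t 16.68 w 0.0497 q [-0.14  0.28 -0.16  1.88 -0.1   0.92 -0.4 ]
n 2
[[0.36, 0.05, 3.51, 0.0, 0.0, -0.9], [0.36, 0.05, 3.51, 0.0, 0.0, -0.9]]
```

View pics/wrist_s.png

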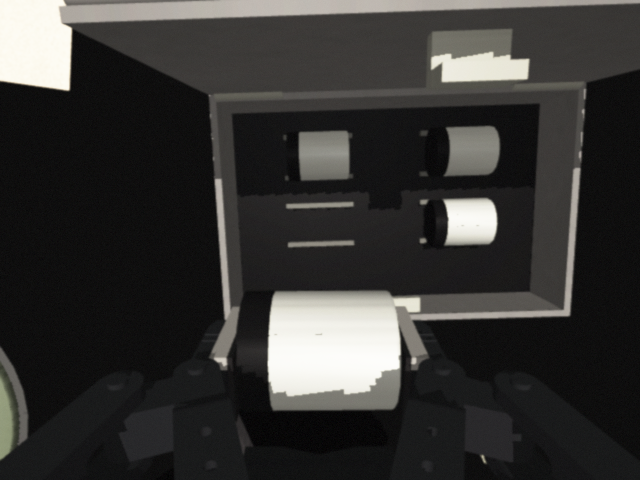

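Run:
```python
from h import *
plan(chw([-.0126,.06,.10]),chR(8),n=5)
```

```text
now [0.4974 0.119  0.2686] [-3.138 -0.138  1.408] F [ 0.4 -0.7 -1.5] t 16.68 w 0.0497 q [-0.14  0.28 -0.16  1.88 -0.1   0.92 -0.4 ]
n 5
[[-0.13, 0.02, 3.39, 0.0, 0.0, -0.4], [-0.13, 0.02, 3.39, 0.0, 0.0, -0.4], [-0.13, 0.02, 3.39, 0.0, 0.0, -0.4], [-0.14, 0.02, 3.39, 0.0, 0.0, -0.4], [-0.14, 0.02, 3.39, 0.0, 0.0, -0.4]]
```

Call:
servo_tool(rows=[[[0.6,0,3.2,0,0,-0.6],[0.2,0,3.4,0,0,-0.6],[-0.5,0,3.4,0,0,-0.6],[-0.5,0.1,3.4,0,0,0],[0,0,0,0,0,0]]])

```text
clock: 17.3
position: [0.4997, 0.1351, 0.1339]
tool_rot: [-3.139, -0.137, 1.439]
force: [-0.2, -0.4, -0.9]
grip_width: 0.0497
```

```bash
python3 st.py t wrist side
python3 - <<'E'
from h import *
import cv2
plan(chw([-.0126,.06,.07]),chR(8),slow=.02)
im=cv2.imread("pics/side_t.png"); cv2.imwrite("pics/side_tc.png",cv2.resize(im[60:300,200:430],None,fx=2.4,fy=2.4,interpolation=cv2.INTER_CUBIC))
E
```

```text
chest-frame tcp mm [-13.1  61.  133.9]
W [0.4996742290394818, 0.13507830865538234, 0.1338567654038169] [-3.1389951346491305, -0.13684116862101003, 1.4393050771624105]
now [0.5011 0.1357 0.1362] [ 3.14  -0.138  1.44 ] F [ 0.2 -0.2 -0.8] t 17.4 w 0.0495 q [-0.17  0.47 -0.17  2.   -0.08  0.61 -0.39]
n 4
[[-0.23, -0.01, 1.64, 0.0, 0.0, 0.0], [-0.24, -0.01, 1.64, 0.0, 0.0, 0.0], [-0.24, -0.01, 1.64, 0.0, 0.0, 0.0], [-0.24, -0.01, 1.64, 0.0, 0.0, 0.0]]
```

View pics/wrist_t.png

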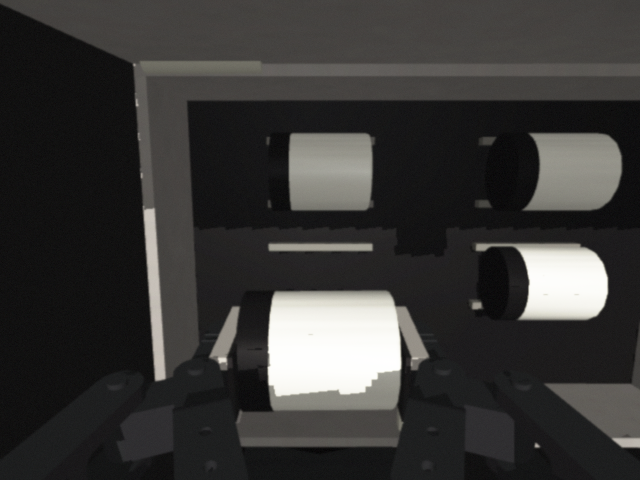

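View pics/side_tc.png

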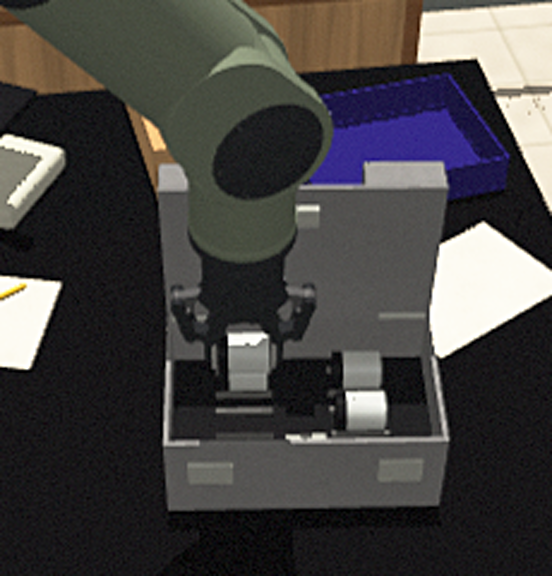

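Call:
servo_tool(rows=[[[-0.25,0,1.6,0,0,0],[-0.25,0,1.6,0,0,0],[-0.25,0,1.6,0,0,0],[-0.25,0,1.6,0,0,0],[0,0,0,0,0,0]]])

```text
clock: 18.02
position: [0.4996, 0.1348, 0.0689]
tool_rot: [-3.14, -0.137, 1.441]
force: [0.9, 0.0, -1.2]
grip_width: 0.0496
```

```bash
python3 st.py u wrist
python3 - <<'E'
from h import *
plan(chw([-.0126,.06,.051]),chR(8),slow=.005)
E
```

```text
chest-frame tcp mm [-13.5  61.   68.9]
W [0.4996152158727293, 0.13477843127134354, 0.06885865106857911] [-3.139705846350688, -0.1374965542366524, 1.4408972157536666]
now [0.5001 0.135  0.0697] [-3.141 -0.138  1.441] F [0.8 0.4 0.1] t 18.07 w 0.0494 q [-0.17  0.59 -0.17  2.04 -0.07  0.47 -0.38]
n 4
[[-0.05, 0.01, 0.47, -0.0, 0.0, 0.0], [-0.05, 0.01, 0.47, -0.0, 0.0, 0.0], [-0.05, 0.01, 0.47, -0.0, 0.0, 0.0], [-0.05, 0.01, 0.47, -0.0, 0.0, 0.0]]
```

View pics/wrist_u.png

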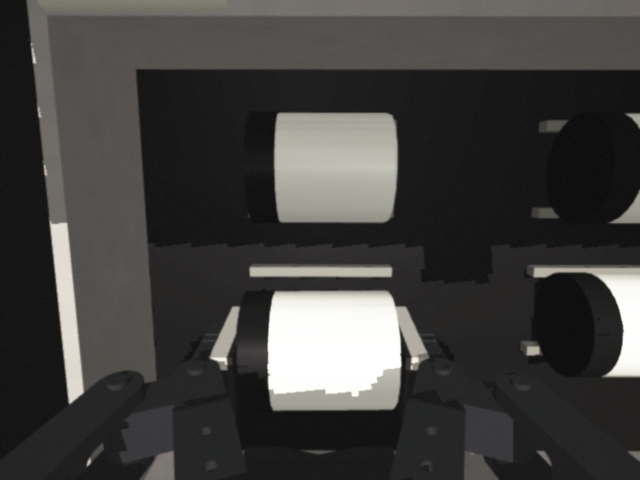

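Call:
servo_tool(rows=[[[-0.05,0,0.45,0,0,0],[-0.05,0,0.45,0,0,0],[-0.05,0,0.45,0,0,0],[-0.05,0,0.3,0,0,0],[0,0,0,0,0,0]]])

```text
clock: 18.7
position: [0.5004, 0.1352, 0.0535]
tool_rot: [3.141, -0.138, 1.441]
force: [0.7, -0.2, -1.9]
grip_width: 0.0493
```

Call:
servo_tool(rows=[[[0,0,0.15,0,0,0],[0,0,0,0,0,0]]])

```text
clock: 18.95
position: [0.5005, 0.1355, 0.0522]
tool_rot: [3.141, -0.138, 1.441]
force: [-0.5, -0.2, -1.3]
grip_width: 0.0495
```

```bash
python3 st.py v wrist
```

```text
chest-frame tcp mm [-12.6  60.3  52.2]
W [0.5004791319431834, 0.135489708027319, 0.05218483411035849] [3.141162367637544, -0.1383377255688243, 1.4412016352974097]
```

View pics/wrist_v.png

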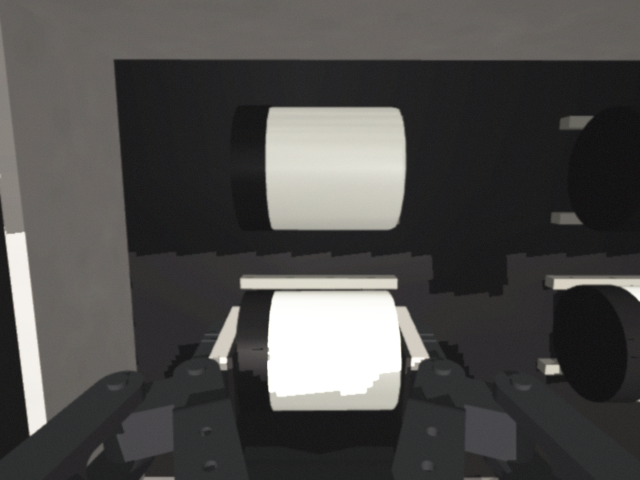

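Call:
servo_tool(rows=[[[0,0,0.2,0,0,0],[0,0,0,0,0,0]]])

```text
clock: 19.25
position: [0.5004, 0.1357, 0.0501]
tool_rot: [3.141, -0.138, 1.441]
force: [0.2, 0.6, -1.6]
grip_width: 0.0497
```

Call:
servo_tool(rows=[[[0,0,0.15,0,0,0],[0,0,0,0,0,0]]])

```text
clock: 19.5
position: [0.5006, 0.1359, 0.0488]
tool_rot: [3.141, -0.138, 1.441]
force: [-0.7, -0.4, 2.4]
grip_width: 0.0497
```

Call:
servo_tool(rows=[[[0,0,0.1,0,0,0],[0,0,0,0,0,0]]])

```text
clock: 19.75
position: [0.5006, 0.136, 0.0487]
tool_rot: [3.141, -0.138, 1.441]
force: [-7.4, -4.5, 27.4]
grip_width: 0.0494
```

Call:
servo_tool(rows=[[[0,0,-0.1,0,0,0],[0,0,0,0,0,0]]])

```text
clock: 20.0
position: [0.5006, 0.136, 0.0488]
tool_rot: [3.141, -0.138, 1.441]
force: [-1.2, -1.3, 7.2]
grip_width: 0.0495
```

Call:
servo_tool(rows=[[[0,0,0,0,0,0],[0,0,0,0,0,0],[0,0,0,0,0,0],[0,0,0,0,0,0]]], grip=0.65)

```text
clock: 20.5
position: [0.5005, 0.136, 0.0487]
tool_rot: [3.141, -0.138, 1.441]
force: [0.3, 0.5, 0.1]
grip_width: 0.0703
```

```bash
python3 st.py w wrist
```

```text
chest-frame tcp mm [-12.2  60.3  48.7]
W [0.5005463528359267, 0.1359596913070743, 0.04869111143661568] [3.1411885075249337, -0.13832393969035173, 1.4412204533732806]
```

View pics/wrist_w.png

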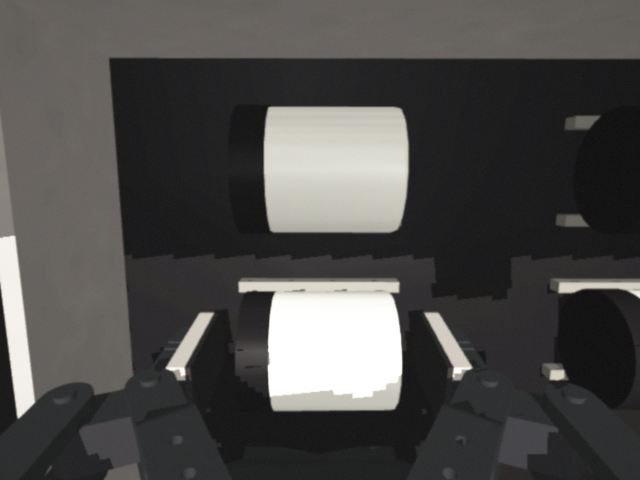

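Call:
servo_tool(rows=[[[0,0,-1.0,0,0,0],[0,0,-2.0,0,0,0],[0,0,-4.0,0,0,0],[0,0,-5.0,0,0,0],[0,0,-5.0,0,0,0]]])

```text
clock: 21.18
position: [0.4971, 0.1123, 0.2194]
tool_rot: [3.141, -0.138, 1.441]
force: [0.7, -0.6, 0.5]
grip_width: 0.0705
```

Call:
servo_tool(rows=[[[0,0,-4.0,0,0,0],[-4,0,-3,0,0,0],[-5,0,0,0,0,0],[0,0,0,0,0,0],[0,0,0,0,0,0]]])

```text
clock: 21.8
position: [0.4846, 0.015, 0.2745]
tool_rot: [3.141, -0.139, 1.441]
force: [0.3, -0.4, 0.1]
grip_width: 0.0705
```

```bash
python3 st.py x wrist side top
python3 - <<'E'
from h import *
from workcell import bot
s=bot.observe(); print(s["clock"],s["force"]); addw("w",s["position"],s["tool_rot"])
P=[[-.015,.06,.065]]+[[-.015,.06+dy,.065+.0] for dy in(-.025,.025)]
print(proj("w",pl(*CH,P)).round(1).tolist(),proj("side",pl(*CH,P)).round(1).tolist())
import cv2
im=cv2.imread("pics/side_x.png"); cv2.imwrite("pics/side_xc.png",cv2.resize(im[100:300,230:430],None,fx=3,fy=3,interpolation=cv2.INTER_CUBIC))
cv2.imwrite("pics/side_xr.png",cv2.resize(im[330:420,300:435],None,fx=5,fy=5,interpolation=cv2.INTER_CUBIC))
E
```

```text
chest-frame tcp mm [-134.2   60.2  274.5]
W [0.48456911262942437, 0.014973907443859149, 0.27454908689494323] [3.140712622676181, -0.1386195575326643, 1.4410332800577534]
21.95 [-0.22073725 -0.37027978 -0.12442363]
[[318.6, 103.6], [348.2, 103.7], [289.0, 103.5]] [[301.4, 231.7], [311.5, 231.6], [291.3, 231.9]]
```

View pics/wrist_x.png

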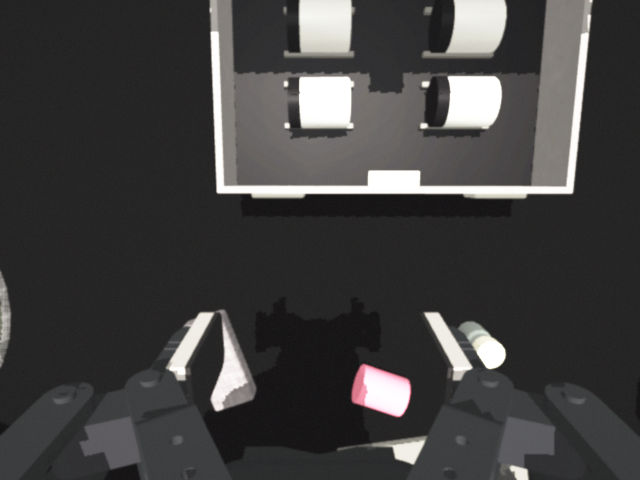

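View pics/side_x.png

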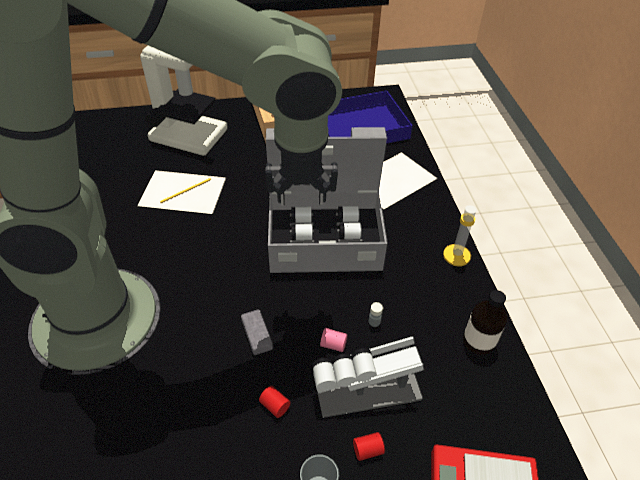

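View pics/top_x.png

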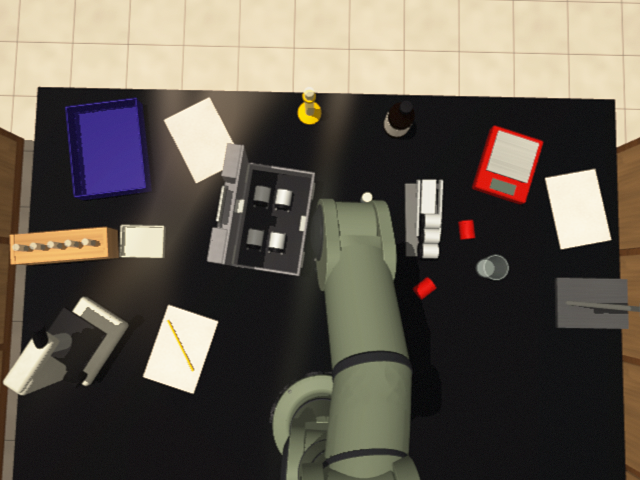

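View pics/side_xr.png

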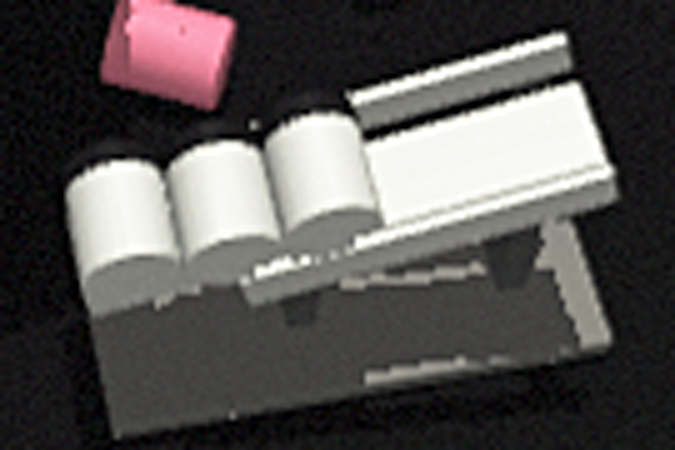

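Run:
```python
from h import *
plan([.52,-.28,.26],chR(0,yaw=0.01),n=11,show=11)
```

```text
now [0.4847 0.0157 0.2742] [ 3.141 -0.139  1.443] F [-0.2 -0.4 -0.1] t 21.95 w 0.0706 q [ 0.05  0.25 -0.13  1.92 -0.13  0.96 -0.14]
n 11
[[-2.62, 0.66, -0.23, -0.5, -0.6, 7.4], [-2.51, 1.0, -0.2, -0.5, -0.6, 7.4], [-2.36, 1.32, -0.16, -0.5, -0.6, 7.4], [-2.17, 1.61, -0.13, -0.5, -0.6, 7.4], [-1.95, 1.88, -0.09, -0.5, -0.6, 7.4]]
[[-1.69, 2.12, -0.05, -0.5, -0.6, 7.4], [-1.4, 2.32, -0.02, -0.5, -0.6, 7.4], [-1.09, 2.48, 0.02, -0.5, -0.6, 7.4], [-0.75, 2.6, 0.05, -0.5, -0.6, 7.4], [-0.41, 2.68, 0.08, -0.5, -0.6, 7.4]]
[[-0.06, 2.71, 0.11, -0.5, -0.6, 7.4]]
```

Call:
servo_tool(rows=[[[-2.6,0.7,-0.2,-0.5,-0.6,7.4],[-2.5,1.0,-0.2,-0.5,-0.6,7.4],[-2.4,1.3,-0.2,-0.5,-0.6,7.4],[-2.2,1.6,-0.1,-0.5,-0.6,7.4],[-2.0,1.9,-0.1,-0.5,-0.6,7.4]]])

```text
clock: 22.58
position: [0.5007, -0.1204, 0.2674]
tool_rot: [-3.115, -0.075, 0.79]
force: [0.2, 0.5, 0.1]
grip_width: 0.0705
```

Call:
servo_tool(rows=[[[-1.7,2.1,0,-0.5,-0.6,7.4],[-1.4,2.3,0,-0.5,-0.6,7.4],[-1.1,2.5,0,-0.5,-0.6,7.4],[-0.7,2.6,0,-0.5,-0.6,7.4],[-0.4,2.7,0,-0.5,-0.6,7.4]]])

```text
clock: 23.2
position: [0.5179, -0.2546, 0.2616]
tool_rot: [-3.132, -0.009, 0.145]
force: [-0.3, -0.2, -0.5]
grip_width: 0.0706
```

Call:
servo_tool(rows=[[[0,2.7,0.1,-0.5,-0.6,7.4],[0,0,0,0,0,0],[0,0,0,0,0,0]]])

```text
clock: 23.58
position: [0.5216, -0.2802, 0.2602]
tool_rot: [-3.14, 0.002, 0.021]
force: [-0.8, 0.7, -0.3]
grip_width: 0.0705
```

```bash
python3 st.py y wrist side
python3 - <<'E'
import cv2
im=cv2.imread("pics/wrist_y.png"); cv2.imwrite("pics/wy_c.png",cv2.resize(im[90:330,250:390],None,fx=2.5,fy=2.5,interpolation=cv2.INTER_CUBIC))
E
```

```text
chest-frame tcp mm [-421.9  -15.3  260.2]
W [0.5216122390301691, -0.28016216702702884, 0.26018713097945256] [-3.139926627236865, 0.0019526231622335466, 0.02094429627900718]
```

View pics/wrist_y.png

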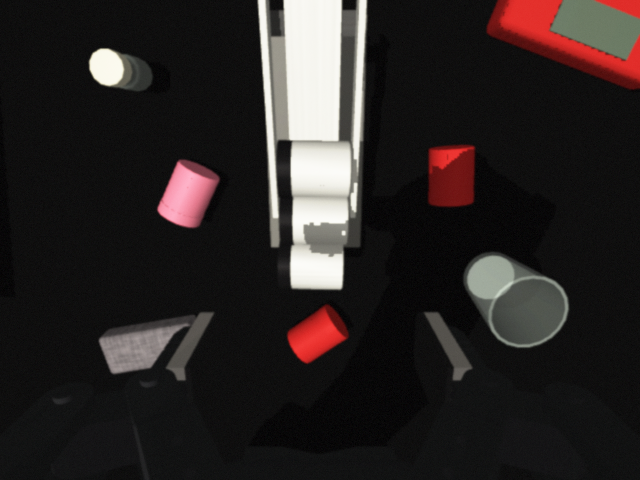

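View pics/wy_c.png

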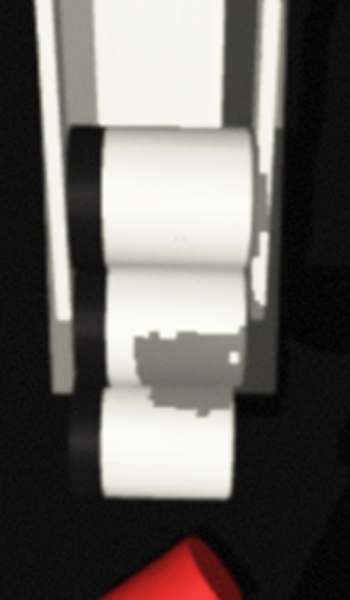

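View pics/side_y.png

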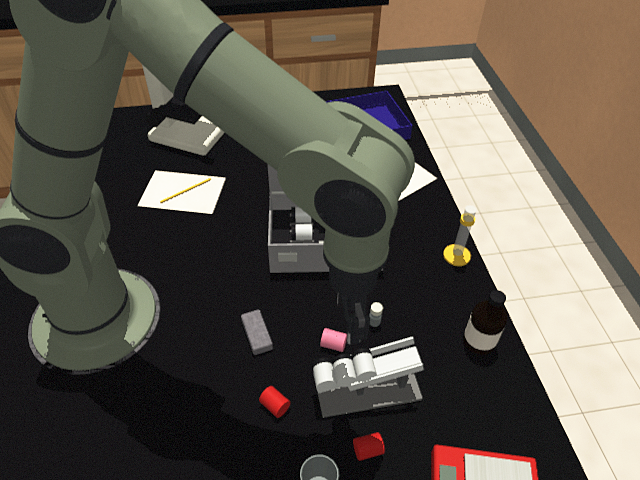

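```bash
cat >> rackfit.py <<'E'
addw("w",[0.5216122390301691, -0.28016216702702884, 0.26018713097945256],[-3.139926627236865, 0.0019526231622335466, 0.02094429627900718])
for k in range(3):
    q=proj("w",can(r.x,k)); print(k,"u",q[:,0].min().round(1),q[:,0].max().round(1),"bottom v",q[:,1].max().round(1))
    q2=proj("w",can(r.x+np.array([0,.005,0,0]),k)); print("  +5mm y: u",q2[:,0].min().round(1),q2[:,0].max().round(1))
    q2=proj("w",can(r.x+np.array([.005,0,0,0]),k)); print("  +5mm x: v",q2[:,1].max().round(1))
E
python3 rackfit.py
```

```text
[ 0.4876 -0.2772  0.0866  0.0153]
[ 0.1 -0.6 -0.4 -0.5  0.6  0.6 -0.3  0.4  0.1  0.2  1.   0.2 -0.2]
0 u 281.0 346.1 bottom v 284.4
  +5mm y: u 274.4 339.6
  +5mm x: v 278.7
1 u 278.5 348.4 bottom v 242.4
  +5mm y: u 271.6 341.4
  +5mm x: v 236.1
2 u 275.8 351.0 bottom v 194.6
  +5mm y: u 268.2 343.4
  +5mm x: v 187.7
```

Run:
```python
from h import *
plan([.4857,-.2765,.1500],Ro.from_euler('xyz',[-3.1406,.004,.0124]),n=4)
```

```text
now [ 0.5216 -0.2803  0.2605] [-3.14e+00  1.00e-03  2.10e-02] F [-0.8  0.7 -0.4] t 23.68 w 0.0705 q [ 0.19  0.46  0.29  1.67 -0.15  1.04 -1.02]
n 4
[[-0.89, -0.11, 2.76, -0.0, -0.0, 0.1], [-0.89, -0.11, 2.76, -0.0, -0.0, 0.1], [-0.89, -0.11, 2.76, -0.0, -0.0, 0.1], [-0.89, -0.1, 2.77, -0.0, -0.0, 0.1]]
```

Call:
servo_tool(rows=[[[-0.9,-0.1,2.7,0,0,0.1],[-0.9,-0.1,2.7,0,0,0.1],[-0.9,-0.1,2.7,0,0,0.1],[-0.9,-0.1,2.7,0,0,0.1],[0,0,0,0,0,0]]])

```text
clock: 24.3
position: [0.4841, -0.2769, 0.1515]
tool_rot: [-3.139, 0.004, 0.012]
force: [0.7, 0.3, -0.3]
grip_width: 0.0702
```

```bash
python3 st.py z wrist
python3 - <<'E'
import cv2,numpy as np
a=cv2.imread("pics/wrist_n.png")[130:330,230:410];b=cv2.imread("pics/wrist_z.png")[130:330,230:410]
c=np.hstack([a,b]); c=cv2.resize(c,None,fx=2.2,fy=2.2,interpolation=cv2.INTER_CUBIC); c=np.clip(255*(c/255.)**.6,0,255).astype(np.uint8)
cv2.imwrite("pics/cmp.png",c)
E
```

```text
chest-frame tcp mm [-423.6   22.3  151.5]
W [0.48413234184360826, -0.27686984909846835, 0.1515342269036244] [-3.139224832973097, 0.004083742498357745, 0.012067560926253273]
```

View pics/cmp.png

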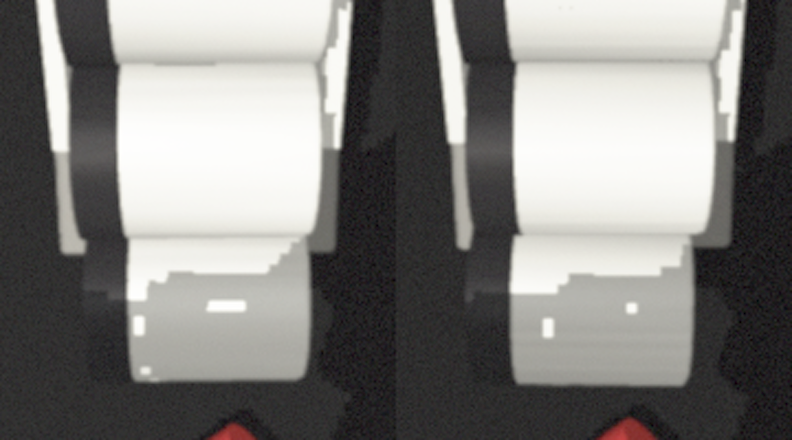

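Call:
servo_tool(rows=[[[0,0,-3,0,0,0],[0,0,-4,0,0,0],[0,0,-3,0,0,0],[0,0,0,0,0,0],[0,0,0,0,0,0]]])

```text
clock: 24.98
position: [0.4856, -0.2776, 0.2529]
tool_rot: [-3.141, 0.001, 0.012]
force: [-0.3, 0.1, 0.9]
grip_width: 0.0702
```

```bash
python3 st.py end top wrist
```

```text
chest-frame tcp mm [-424.1   20.8  252.9]
W [0.48530780678738145, -0.2776083242403598, 0.2523671322594443] [-3.140451307484085, 0.0018923475558290104, 0.011629889760050416]
```

View pics/top_end.png

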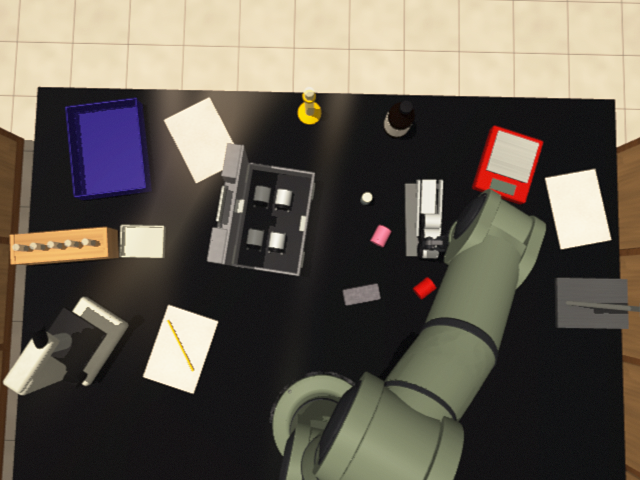

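The last top view shows the lid upright (x≈225), the canister in the cradle at (277,241), and the vial (367,198), eraser (361,294) and dish (142,241) at their starting pixels. The arm covers the beaker in this view, but it was unmoved in the wrist picture taken just before. I'm handing in now.

Run:
```python
from workcell import bot
print(bot.job_done())
```

```text
the job is handed in; nothing more can be done
None
```

The job is handed in at about 25 s of the 72 s allowed; the hand-in reports no verdict.

**What I did:** I hooked the shut fingers under the paddle and pulled it to about 0.5 rad by image estimate. Keeping the paddle held, I swung the lid about its hinge to roughly 1.5 rad. Then I unhooked, gripped the front canister by its ends and lifted it out. I lowered it into the empty cradle until the wrist force showed contact, then released it and backed off.

**Last checks:**
- **Lid:** it stands open by itself in the last top view.
- **Canister:** it lies between the ribs, its centre within about 2 pixels (2 mm) of the predicted cradle point and in line with the ribs.
- **Other three canisters:** each has moved one place forward. Comparing wrist pictures from nearly the same pose, the new front canister sits about 3 mm from where the first one lay (about 2.7 mm sideways, 2 mm forward). An earlier, more distant view suggested up to 5 mm. Both are inside the 8 mm limit, and I left it there.
- **Bystanders:** the vial, eraser and dish were at their starting pixels. The arm hid the beaker in the last top view. It looked in place in the earlier wrist pictures, but I did not measure it.
- **Robot:** it ended clear of everything, with wrist force readings under 1 N.

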